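Pack the flat cartons into the corner of the ward tray and close the fence

ROBOT

A 6-joint arm with a two-finger parallel gripper is mounted at the origin on a cart in front of the work surface, level with it; the furniture and walls round the work are solid. World frame = base frame: x ahead of the robot, y to its left, z up, the work surface at z = 0. Lengths are in m, angles in degrees, forces in N, time in s.
With the tool pointing down it reaches from about 0.35 to 0.875 m from the base axis. Payload 4.2 kg.
Tool frame: the origin (TCP) lies midway between the tips of the shut fingers; the grasp point (between the pads) lies 19 mm behind it; z points along the fingers, y is the direction in which the jaws open and shut (so a half turn about z gives the same grasp; the last joint's range is limited). The gripper opens to 87 mm and grips with 3 to 60 N. Pads are 19 mm wide; open, the fingers measure 117 mm over their backs; the gripper's body (75 mm by 190 mm) begins 51 mm behind the grasp point.
Start: joints at [-61.158, 22.042, 0.453, 0, -68.411, -14.817], TCP at [0.151, -0.606, 0.194] pointing down, gripper open.
Joint ranges: [-179.83, 179.83], [-69.29, 118.12], [-61.27, 80.66], [-181.25, 117.63], [-171.15, -9.14], [-177.46, 177.46]. Speed limits (degrees/s): [159.86, 159.86, 180, 180, 180, 180].

INTERFACE

Orientations are given as a 3x3 rotation matrix whose columns are the frame's x, y, z axes.
In Python, from station import r gives the robot as it stands.
- The arm moves only by the tool servo_tool, never from a script. Its arguments are lists of equal length, an entry for each row: "slide": the shift along the world's x, y, z in units of 60 mm (1.0 is 60 mm), a list of three; "twist": the turn, a rotation vector about the world's x, y, z in units of 6 degrees (1.0 is 6 degrees), a list of three; "gripper": the closure, from 0 (fully open) to 1 (shut). In form: {"slide": [[x, y, z], ...], "twist": [[wx, wy, wz], ...], "gripper": [gripper, ...]}. A call has 1 to 12 rows; each row shifts and turns the commanded pose from where the row before left it; what a row does not reach is not made up. A row lasts 1/8 s, in which the tool goes at most 62.5 mm and 10.7 degrees, less where a joint would pass 70% of its speed; a pose out of reach is approached as far as the arm can. A call is refused whole if a number of a shift passes 1 or a number of a turn 1, either way. A call with a gripper value outside its range is refused whole. The fingers move at their own pace and stop on an object; the grip force is fixed at half the most. Time passes only in rows, so rows that do not move let the fingers close. It gives the time, the measured TCP pose, the force and the opening at its end, in the units of the state.
- r.sense(): the state, without advancing time (a new reading comes with each control period).
- r.capture(name): name is "scene" or "top" or "wrist"; returns a dict with "image" (400x640x3 uint8, blue, green, red), "intrinsics" (3x3 intrinsics, pixels), "k1" (the pictures are not rectified: a ray, as slopes to the right and down, at radius r is drawn at 1 + k1 r^2 times it, then the intrinsics apply), "R" (3x3) and "t" (3): a world point X has camera coordinates R X + t. Camera axes: x right, y down, z forward; pixel columns grow to the right and rows downward; lengths in m; the calibration is good to about 2 mm. A picture is of the moment at which its call begins. There is no depth.
- r.finish_job(): hands the job in, once; it reports no verdict.
The state is a dict: "time_s": time; "joints": joint angles; "joint_velocities": joint speeds; "effort": joint torques, N m; "tcp_pos": TCP position; "ee_rot": TCP orientation; "wrist_force": force on the tool from outside, world axes, zero at the start; "moment": the same for the moment, N m; "gripper_width": opening from 0.0 (shut) to 1.0 (fully open).
Only numpy, scipy, OpenCV 4.12 (cv2) and the standard library are available. Lean on these libraries where they do the work, as an engineer would, in place of code of your own. Each camera call takes 0.05 s, during which the arm holds its last target.

TASK

Slide the tray's white fence right back to its stop at the open near end, then pack all the flat cartons lying on the bench into the tray as one tight row, side by side with their ends under the lip: start in the far closed corner and push each carton fully home, its end against the wall under the lip and its long side against the far end wall or its neighbour, before you pack the next one. When all are in, slide the fence up until it touches the last carton and let go; leave the bottle, the cups and the tape where they stand.

Things in the scene. Friction and masses are not known exactly. Their poses are not given: they have to be found in the camera images.
- tray: aluminium packing tray fixed on the bench, 326 (x) by 175 (y) mm, 5 mm floor. Origin under the middle of its floor; tray x points to the end wall (far from the robot), y to the side wall (left). Both walls 36 mm high; near end and right side open. A 4 mm thick lip overhangs the floor by 30 mm along the side wall, its underside 32 mm above the floor; rail and stops on it reach 51 mm above the bench
- tray_corner (a point): reference corner: where the inner faces of end wall and side wall meet the tray floor; at (+158, +82.5, +5) mm in the tray frame, axes as the tray's. The floor spans x -321..0 and y -170..0 mm from here; the lip covers y -30..0 mm
- fence (a joint): white fence sliding on the lip's rail along tray x: 0 at its stop at the open near end, grows (m) toward the end wall to 0.255. Stays where left (1.5 N friction), captive. At 0, 305 mm lie between fence and end wall. Its 8 mm thick blade crosses the tray from 16 to 144 mm right of the side wall, 7 to 34 mm above the bench
- fence_grip (a point): upper part of the fence's upright grey grip tab: 16 mm thick (tray x), 36 mm long (tray y), from 40 to 84 mm above the bench; this point is 66 mm above the bench. Axes as the tray's. The fence's pressing face lies 8 mm from here toward the end wall
- fence_face (a point): middle of the fence blade's face that looks at the end wall, 18 mm above the bench; axes as the tray's
- carton_a_mid (a point): centre, half-way up, of carton_a, one of the flat green-and-white medicine cartons (all alike): 63 mm across its x, 111 mm along its y, 26 mm high, about 80 g. Three or four of the cartons are there, the rest are absent
- carton_b_mid (a point): centre, half-way up, of carton_b, one of the flat green-and-white medicine cartons (all alike): 63 mm across its x, 111 mm along its y, 26 mm high, about 80 g. Three or four of the cartons are there, the rest are absent
- carton_c_mid (a point): centre, half-way up, of carton_c, one of the flat green-and-white medicine cartons (all alike): 63 mm across its x, 111 mm along its y, 26 mm high, about 80 g. Three or four of the cartons are there, the rest are absent
- carton_d_mid (a point): centre, half-way up, of carton_d, one of the flat green-and-white medicine cartons (all alike): 63 mm across its x, 111 mm along its y, 26 mm high, about 80 g. Three or four of the cartons are there, the rest are absent
- bottle: small white tablet bottle, 38 mm across, 68 mm tall, a bystander; origin at the centre of its underside
- cups: stack of clear dose cups, 46 mm across, 50 mm tall, a bystander; origin at the centre of its underside
- tape: roll of tape lying flat, 53 mm across, 18 mm tall, a bystander; origin at the centre of its underside

How it is judged:
By the outcome, as a careful person would: the job done as asked, in the order asked, and still so for the second after the job is handed in, with the robot touching nothing.
Of carton_a, carton_b, carton_c, carton_d only 3 to 4 are there at a start; the rules pass over those that are not, and their reading is None.
At some moment in a run one of carton_a, carton_b, carton_c, carton_d may be knocked a few centimetres aside while the robot is not near it.
Once in a run the grip may slacken for a moment while it holds something.
It also fails if it takes over 210 s, if anything falls off the work surface, if the arm or the gripper's body presses on something with over 40 N, if the wrist force passes 120 N, or if a joint passes its speed limit or range.

## Working session

There is one attempt and no reset: what is moved stays moved. The work goes in short steps, Python scripts to look and compute and a tool call to move; the robot and the scene stay as the last step left them, time stands still between calls to the robot, and variables do not carry over. Pictures are saved under pics/ and viewed, and the job is handed in when it is done.

Besides the shell and the picture viewer there is one more tool, called by a JSON object that holds its "method" and its "body", one argument or row to a line. servo_tool: Moves the arm, as the interface text tells. Its arguments: {"type":"object","properties":{"slide":{"type":"array","items":{"type":"array","items":{"type":"number"}}},"twist":{"type":"array","items":{"type":"array","items":{"type":"number"}}},"gripper":{"type":"array","items":{"type":"number"}}},"required":["slide","twist","gripper"]}

```bash
ls; mkdir -p pics; python3 - <<'E'
from station import r
import cv2
s=r.sense()
for k,v in s.items(): print(k,v)
for n in ("scene","top","wrist"):
    c=r.capture(n); cv2.imwrite(f"pics/{n}0.png",c["image"]); print(n,c["intrinsics"],c["k1"],c["R"],c["t"])
E
```

```text
pics
time_s 0.0
joints [-6.11576627e+01  2.20896513e+01  3.78705127e-01 -2.93350468e-02
 -6.84141946e+01 -1.48151335e+01]
joint_velocities [-0.15459243 -0.00435924 -0.02067046 -0.10934739 -0.02217513  0.08041848]
effort [ 1.33587979e-03 -3.90665603e+01  1.87409985e+01  4.21978354e+00
  1.11478884e-02 -1.79021176e-04]
tcp_pos [ 0.15131654 -0.60569176  0.19306317]
ee_rot [[-9.70226486e-01 -2.42198598e-01 -6.36571072e-04]
 [-2.42199414e-01  9.70224125e-01  2.14280325e-03]
 [ 9.86326675e-05  2.23318161e-03 -9.99997502e-01]]
wrist_force [-0.01255485 -0.89179022 -0.14365513]
moment [0.02898107 0.01465036 0.01204694]
gripper_width 1.0017583171408515
scene [[379.42257799   0.         316.53160563]
 [  0.         379.42257799 193.83310833]
 [  0.           0.           1.        ]] -0.029604379868482012 [[-0.5206839  -0.85373772  0.00449241]
 [-0.48786893  0.29321869 -0.82219627]
 [ 0.70062271 -0.43029607 -0.56918636]] [0.32482384 0.29895306 0.56555512]
top [[442.03485807   0.         316.07092085]
 [  0.         442.03485807 198.84577235]
 [  0.           0.           1.        ]] -0.11312508462447109 [[ 0.02154481 -0.9997092   0.01083247]
 [-0.9825647  -0.02317419 -0.18447106]
 [ 0.18466845 -0.00666921 -0.98277825]] [0.01818465 0.56666222 1.06809233]
wrist [[311.94781879   0.         318.12230983]
 [  0.         311.94781879 200.79723866]
 [  0.           0.           1.        ]] -0.03493143533156062 [[-0.24402315  0.96976536  0.00280293]
 [ 0.93873979  0.23548889  0.25161994]
 [ 0.24335224  0.06403231 -0.96782206]] [ 0.62342269 -0.02772294  0.39043704]
```

View pics/top0.png

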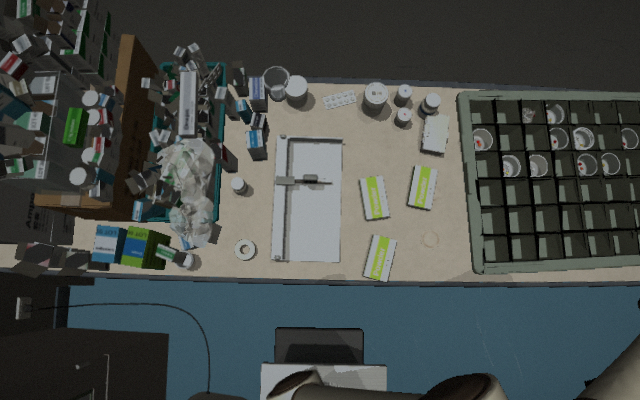

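View pics/scene0.png

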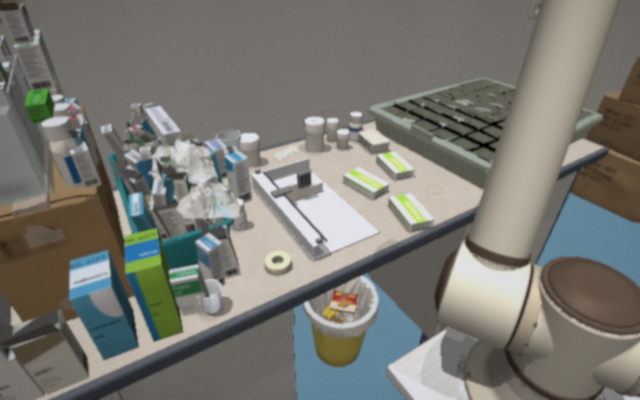

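```bash
cat > h.py <<'E'
from station import r
import cv2, numpy as np
def cap(n,name=None):
    c=r.capture(n)
    if name: cv2.imwrite(f"pics/{name}.png",c["image"])
    return c
def ray(c,uv):
    uv=np.atleast_2d(np.array(uv,float)); K=c["intrinsics"]
    d=(uv-[K[0,2],K[1,2]])/[K[0,0],K[1,1]]
    p=d.copy()
    for _ in range(20): p=d/(1+c["k1"]*(p**2).sum(1,keepdims=True))
    R=np.array(c["R"]);t=np.array(c["t"])
    D=np.c_[p,np.ones(len(p))]@R
    return -R.T@t,D
def onz(c,uv,z):
    o,D=ray(c,uv); return o+D*((z-o[2])/D[:,2])[:,None]
def proj(c,X):
    X=np.atleast_2d(X); P=X@np.array(c["R"]).T+c["t"]; p=P[:,:2]/P[:,2:]
    p=p*(1+c["k1"]*(p**2).sum(1,keepdims=True)); K=c["intrinsics"]
    return p*[K[0,0],K[1,1]]+[K[0,2],K[1,2]]
E
python3 - <<'E'
import cv2
im=cv2.imread('pics/top0.png')
cv2.imwrite('pics/topz1.png',cv2.resize(im[70:290,225:465],None,fx=3.3,fy=2.7*1.0 and 3.3,interpolation=cv2.INTER_CUBIC)[:600,:800])
im=cv2.imread('pics/top0.png')
cv2.imwrite('pics/topz1.png',cv2.resize(im[75:275,225:465],None,fx=3,fy=3,interpolation=cv2.INTER_CUBIC))
E
```

```text
(no output)
```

View pics/topz1.png

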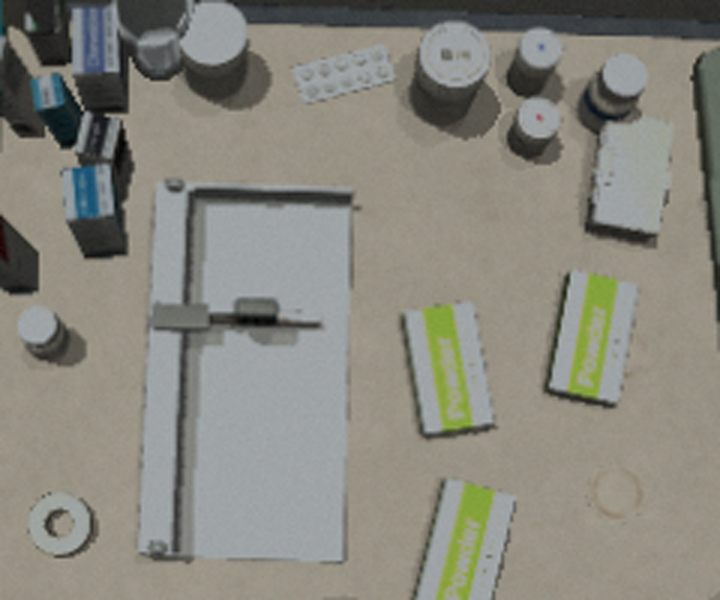

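View pics/wrist0.png

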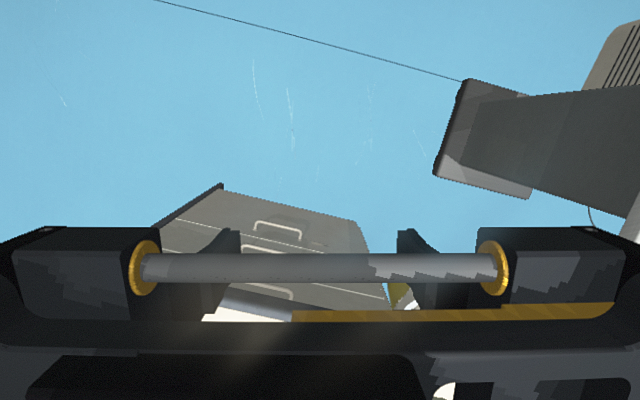

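```bash
cat >> h.py <<'E'
def cartons(c,roi=None,dbg=False,z=0.026):
    im=c["image"]; hsv=cv2.cvtColor(im,cv2.COLOR_BGR2HSV)
    g=cv2.inRange(hsv,(28,110,90),(50,255,255))
    w=cv2.inRange(hsv,(0,0,120),(180,32,255))
    n,l,st,ce=cv2.connectedComponentsWithStats(g)
    out=[]
    for i in range(1,n):
        if st[i,4]<120: continue
        if c.get('top',True) and not(340<ce[i][0]<460 and 90<ce[i][1]<300) and roi is None: continue
        ys,xs=np.where(l==i)
        P=onz(c,np.c_[xs,ys],z)[:,:2]
        rc=cv2.minAreaRect((P*1000).astype(np.float32)); b=cv2.boxPoints(rc)
        e=[b[1]-b[0],b[2]-b[1]]; e=max(e,key=np.linalg.norm); a=np.degrees(np.arctan2(e[1],e[0]))
        out.append((ce[i].round(1),np.round(rc[0],1),np.round(rc[1],1),round((a+90)%180-90,1)))
    return out
E
python3 - <<'E'
from h import *
c=cap("top")
for o in cartons(c): print(o)
def z(u,v): return (225+(u+.5)/3-.5,75+(v+.5)/3-.5)
for nm,p,h in [("nearright floor",z(343,560),.005),("farright wall outer",z(353,187),.036),("nearleft lip",z(139,553),.036),("farleft lip",z(155,183),.036),("lip inner near",z(175,558),.041),("lip inner far",z(188,190),.041),("floor far right",z(350,205),.005),
 ("tab top",z(257,304),.084),("blade r",z(321,324),.034),("blade l",z(210,320),.034),("bottle",z(42,345),.0),("bottletop",z(40,325),.068),("tape",z(61,524),.018),("ring",z(615,492),0),("graybox",z(632,178),.03)]:
    print(nm,(onz(c,[p],h)[0]*1000).round(1))
E
```

```text
(array([422. , 185.5]), array([ 610.6, -248.1]), array([ 25.9, 109.6]), np.float32(-11.6))
(array([373.4, 195.7]), array([ 579.2, -119.7]), array([109.9,  24.8]), np.float32(9.7))
(array([379.7, 256.2]), array([ 422.7, -134.3]), array([ 25.2, 109.5]), np.float32(-14.4))
nearright floor [412.2 -32.2   5. ]
farright wall outer [737.7 -35.2  36. ]
nearleft lip [412.7 140.9  36. ]
farleft lip [737.1 139.8  36. ]
lip inner near [409.  110.2  41. ]
lip inner far [729.6 110.1  41. ]
floor far right [731.  -34.7   5. ]
tab top [617.7  46.7  84. ]
blade r [613.3  -8.8  34. ]
blade l [614.6  87.4  34. ]
bottle [596.1 237.9   0. ]
bottletop [599.2 228.7  68. ]
tape [436.5 210.3  18. ]
ring [ 476.1 -271.7    0. ]
graybox [ 756.  -287.2   30. ]
```

```bash
python3 - <<'E'
from h import *
c=cap("top"); im=c["image"]
a=cv2.resize(im[125:275,265:355],None,fx=4,fy=4,interpolation=cv2.INTER_CUBIC)
b=cv2.resize(im[105:165,410:460],None,fx=8,fy=8,interpolation=cv2.INTER_CUBIC)
out=np.zeros((600,800,3),np.uint8); out[:600,:360]=a; out[:480,380:780]=b
cv2.imwrite("pics/z2.png",out)
# floor right edge: per row last bright->bench transition (saturation)
hsv=cv2.cvtColor(im,cv2.COLOR_BGR2HSV); 
g=im.astype(float); br=g[...,2]-g[...,0]  # bench is warm
for name,cols,rows in (("R",range(332,352),range(150,258,12)),("L",range(264,284),range(150,258,12))):
    pts=[]
    for v in rows:
        p=br[v,cols.start:cols.stop]; lo,hi=p.min(),p.max(); th=(lo+hi)/2
        s=np.where(np.diff(np.sign(p-th)))[0]
        i=s[0] if name=="R" else s[-1]
        pts.append((cols.start+i+(th-p[i])/(p[i+1]-p[i]),v))
    print(name,(onz(c,pts,.005 if name=="R" else .039)[:,:2]*1000).round(1).tolist())
pts=[]
for u in range(296,338,5):
    p=br[252:272,u]; th=(p.min()+p.max())/2; i=np.where(np.diff(np.sign(p-th)))[0][0]; pts.append((u,252+i+(th-p[i])/(p[i+1]-p[i])))
print("near",(onz(c,pts,.003)[:,:2]*1000).round(1).tolist())
E
```

```text
R [[711.2, -34.9], [677.6, -35.6], [644.3, -34.8], [611.4, -34.4], [578.9, -33.8], [546.7, -34.5], [514.8, -33.7], [483.2, -33.6], [451.8, -33.1]]
L [[696.6, 140.1], [663.9, 140.3], [631.7, 140.8], [599.8, 141.0], [568.3, 140.8], [537.1, 141.4], [506.1, 141.5], [475.5, 142.1], [445.1, 142.2]]
near [[411.7, 79.0], [411.6, 66.1], [411.5, 53.1], [411.2, 40.2], [411.1, 27.3], [410.7, 14.3], [410.6, 1.4], [410.9, -11.6], [410.6, -24.5]]
```

View pics/z2.png

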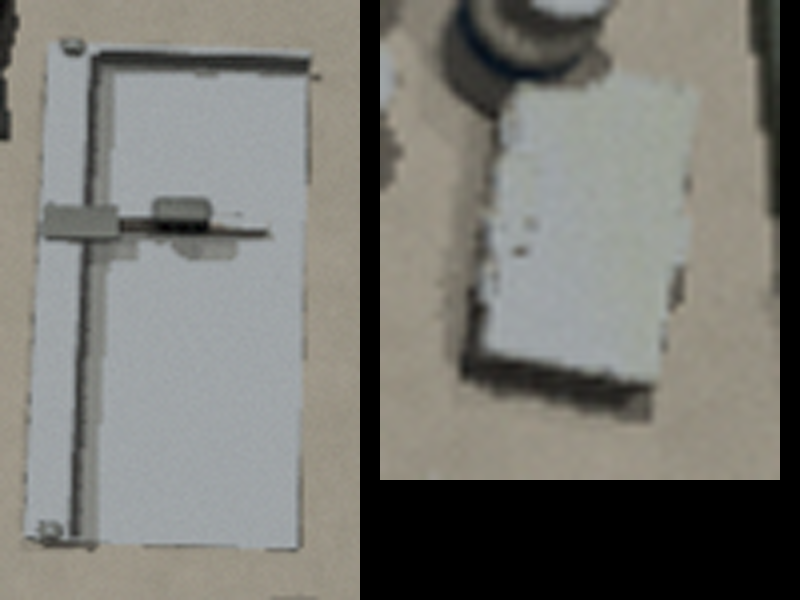

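{"method": "servo_tool", "body": {
  "slide": [
    [0.644,0.907,0],
    [0.644,0.907,0],
    [0.644,0.907,0],
    [0.644,0.907,0],
    [0.644,0.907,0],
    [0.644,0.907,0],
    [0.644,0.907,0],
    [0.644,0.907,0],
    [0.644,0.907,0],
    [0.644,0.907,0],
    [0.644,0.907,0],
    [0.644,0.907,-0.3]
  ],
  "twist": [
    [0,0,1],
    [0,0,1],
    [0,0,1],
    [0,0,1],
    [0,0,1],
    [0,0,1],
    [0,0,1],
    [0,0,1],
    [0,0,1],
    [0,0,1],
    [0,0,1],
    [0,0,1]
  ],
  "gripper": [0,0,0,0,0,0,0,0,0,0,0,0]
}}

```text
time_s: 1.75
tcp_pos: [0.5865, 0.0055, 0.1792]
ee_rot: [[-0.065, -0.998, 0.004], [-0.998, 0.065, 0.001], [-0.001, -0.004, -1.0]]
wrist_force: [-0.6, -0.3, 0.1]
gripper_width: 1.0
```

```bash
cat >> h.py <<'E'
def st():
    s=r.sense(); R=np.array(s["ee_rot"]); 
    print("t",round(s["time_s"],2),"tcp",(np.array(s["tcp_pos"])*1000).round(1),"jaw",round(np.degrees(np.arctan2(R[1,1],R[0,1]))%360,2),"tilt",np.round(R[:2,2],4),"F",np.round(s["wrist_force"],1),"w",round(s["gripper_width"]*87,1),"j",np.round(s["joints"],0))
E
python3 - <<'E'
from h import *
st(); c=cap("wrist","w1")
E
```

```text
t 1.75 tcp [586.5   5.5 179.2] jaw 176.27 tilt [0.0038 0.0005] F [-0.6 -0.3  0.1] w 87.0 j [ 16.  19.  -7.   0. -64. -20.]
```

View pics/w1.png

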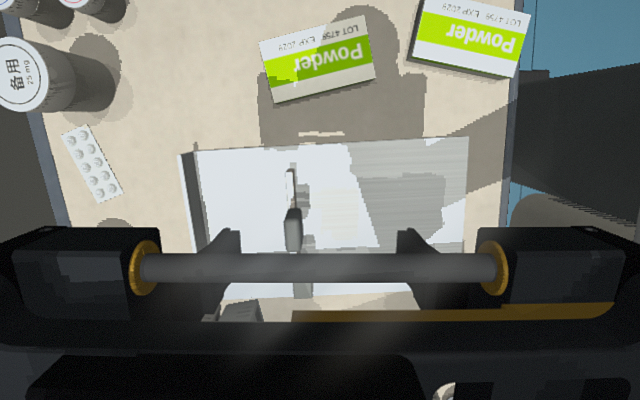

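{"method": "servo_tool", "body": {
  "slide": [
    [0,0,0],
    [0,0,0]
  ],
  "twist": [
    [0,0,0.58],
    [0,0,0]
  ],
  "gripper": [0,0]
}}

```text
time_s: 2.05
tcp_pos: [0.5844, 0.0038, 0.1774]
ee_rot: [[-0.009, -1.0, -0.001], [-1.0, 0.009, -0.0], [0.0, 0.001, -1.0]]
wrist_force: [-0.7, 0.2, -0.7]
gripper_width: 0.999
```

```bash
python3 - <<'E'
from h import *
st(); c=cap("wrist","w2")
E
```

```text
t 2.05 tcp [584.4   3.8 177.4] jaw 179.5 tilt [-0.0009 -0.0002] F [-0.7  0.2 -0.7] w 86.9 j [ 16.  19.  -7.  -0. -64. -17.]
```

View pics/w2.png

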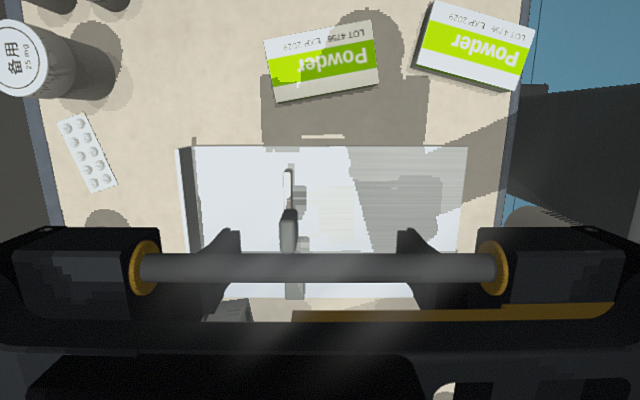

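```bash
python3 - <<'E'
from h import *
c=cap("wrist")
im=c["image"]
cv2.imwrite("pics/w2z.png",cv2.resize(im[150:320,170:330],None,fx=3.5,fy=3.5,interpolation=cv2.INTER_CUBIC))
s=r.capture("scene"); cv2.imwrite("pics/s2z.png",cv2.resize(s["image"][140:260,240:390],None,fx=4,fy=4,interpolation=cv2.INTER_CUBIC))
o,D=ray(c,[[0,0]]); print(o)
for p in [(282,208),(298,208),(284,252),(296,252)]: print(p,(onz(c,[p],.084)*1000).round(1))
E
```

```text
[ 0.5818454  -0.06535805  0.36764143]
(282, 208) [[616.5  15.4  84. ]]
(298, 208) [[601.4  15.5  84. ]]
(284, 252) [[616.2  60.4  84. ]]
(296, 252) [[604.4  60.4  84. ]]
```

View pics/w2z.png

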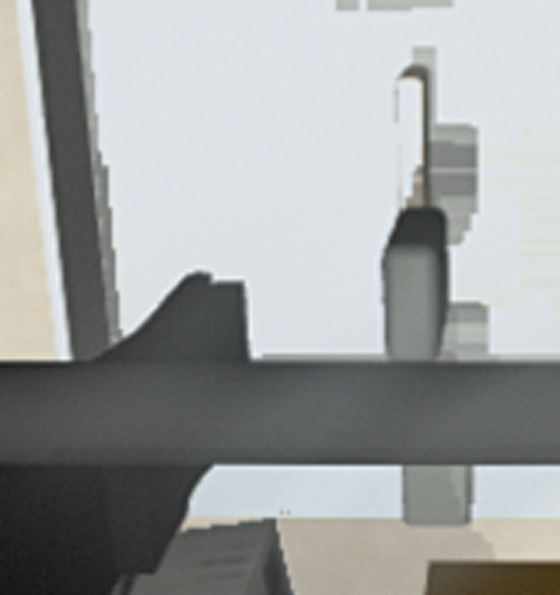

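View pics/s2z.png

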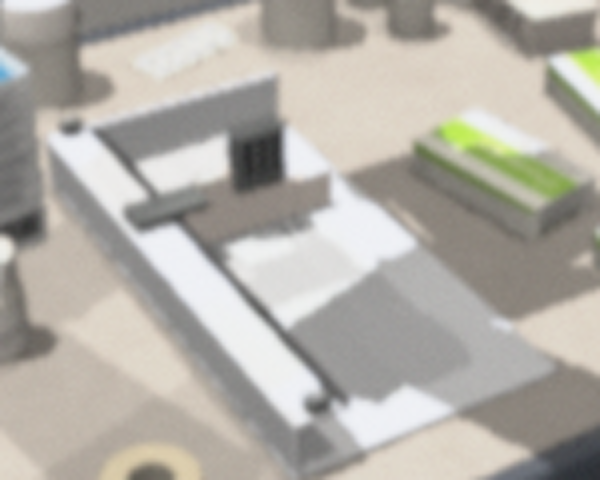

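{"method": "servo_tool", "body": {
  "slide": [
    [0.22,0.36,0],
    [0.22,0.36,0],
    [0,0,-0.5],
    [0,0,-0.7],
    [0,0,-0.6],
    [0,0,-0.36],
    [0,0,0],
    [0,0,0],
    [0,0,0],
    [0,0,0],
    [0,0,0],
    [0,0,0]
  ],
  "twist": [
    [0,0,0],
    [0,0,0],
    [0,0,0],
    [0,0,0],
    [0,0,0],
    [0,0,0],
    [0,0,0],
    [0,0,0],
    [0,0,0],
    [0,0,0],
    [0,0,0],
    [0,0,0]
  ],
  "gripper": [0,0,0,0,0,0,0,0.9,0.9,0.9,0.9,0.9]
}}

```text
time_s: 3.7
tcp_pos: [0.6109, 0.0466, 0.0485]
ee_rot: [[-0.009, -1.0, 0.0], [-1.0, 0.009, 0.0], [-0.0, -0.0, -1.0]]
wrist_force: [0.7, 0.3, 0.5]
gripper_width: 0.519
```

```bash
python3 - <<'E'
from h import *
st(); c=cap("wrist","w3")
E
```

```text
t 3.7 tcp [610.9  46.6  48.5] jaw 179.5 tilt [0.0003 0.0001] F [0.7 0.3 0.5] w 45.1 j [ 19.  29. -12.  -0. -50. -20.]
```

{"method": "servo_tool", "body": {
  "slide": [
    [0,0,0],
    [0,0,0],
    [0,0,0],
    [0,0,0],
    [0,0,0],
    [-0.2,0,0],
    [-0.3,0,0],
    [-0.3,0,0],
    [-0.3,0,0],
    [-0.3,0,0],
    [-0.3,0,0],
    [-0.3,0,0]
  ],
  "twist": [
    [0,0,0],
    [0,0,0],
    [0,0,0],
    [0,0,0],
    [0,0,0],
    [0,0,0],
    [0,0,0],
    [0,0,0],
    [0,0,0],
    [0,0,0],
    [0,0,0],
    [0,0,0]
  ],
  "gripper": [1,1,1,1,1,1,1,1,1,1,1,1]
}}

```text
time_s: 5.25
tcp_pos: [0.4905, 0.0478, 0.0483]
ee_rot: [[-0.009, -1.0, 0.002], [-1.0, 0.009, 0.002], [-0.002, -0.002, -1.0]]
wrist_force: [1.7, 3.6, -2.9]
gripper_width: 0.179
```

```bash
python3 - <<'E'
from h import *
st(); 
E
```

```text
t 5.25 tcp [490.5  47.8  48.3] jaw 179.5 tilt [0.0022 0.0022] F [ 1.7  3.6 -2.9] w 15.6 j [ 24.  19. -29.  -0. -42. -25.]
```

{"method": "servo_tool", "body": {
  "slide": [
    [-0.3,0.003,0],
    [-0.3,0.003,0],
    [-0.2,0.002,0],
    [-0.1,0,0],
    [-0.05,0,0],
    [-0.05,0,0],
    [-0.05,0,0],
    [-0.05,0,0]
  ],
  "twist": [
    [0,0,0],
    [0,0,0],
    [0,0,0],
    [0,0,0],
    [0,0,0],
    [0,0,0],
    [0,0,0],
    [0,0,0]
  ],
  "gripper": [1,1,1,1,1,1,1,1]
}}

```text
time_s: 6.25
tcp_pos: [0.425, 0.0484, 0.0483]
ee_rot: [[-0.009, -1.0, 0.002], [-1.0, 0.009, 0.003], [-0.003, -0.002, -1.0]]
wrist_force: [2.5, 5.4, -5.0]
gripper_width: 0.181
```

```bash
python3 - <<'E'
from h import *
st(); 
E
```

```text
t 6.25 tcp [425.   48.4  48.3] jaw 179.5 tilt [0.0022 0.0025] F [ 2.5  5.4 -5. ] w 15.8 j [ 28.  13. -38.  -0. -39. -29.]
```

{"method": "servo_tool", "body": {
  "slide": [
    [-0.03,0,0],
    [-0.03,0,0],
    [-0.03,0,0],
    [-0.03,0,0],
    [0,0,0]
  ],
  "twist": [
    [0,0,0],
    [0,0,0],
    [0,0,0],
    [0,0,0],
    [0,0,0]
  ],
  "gripper": [1,1,1,1,1]
}}

```text
time_s: 6.88
tcp_pos: [0.4184, 0.0485, 0.0483]
ee_rot: [[-0.008, -1.0, 0.003], [-1.0, 0.008, 0.003], [-0.003, -0.003, -1.0]]
wrist_force: [3.5, 4.6, -5.6]
gripper_width: 0.18
```

```bash
python3 - <<'E'
from h import *
st(); 
E
```

```text
t 6.88 tcp [418.4  48.5  48.3] jaw 179.51 tilt [0.0033 0.0028] F [ 3.5  4.6 -5.6] w 15.6 j [ 29.  13. -38.  -0. -39. -29.]
```

{"method": "servo_tool", "body": {
  "slide": [
    [-0.04,0,0],
    [-0.04,0,0],
    [-0.04,0,0],
    [0,0,0]
  ],
  "twist": [
    [0,0,0],
    [0,0,0],
    [0,0,0],
    [0,0,0]
  ],
  "gripper": [1,1,1,1]
}}

```text
time_s: 7.38
tcp_pos: [0.4183, 0.0489, 0.0485]
ee_rot: [[-0.006, -1.0, 0.016], [-1.0, 0.006, 0.004], [-0.005, -0.016, -1.0]]
wrist_force: [27.9, -9.9, -27.1]
gripper_width: 0.177
```

```bash
python3 - <<'E'
from h import *
st(); 
E
```

```text
t 7.38 tcp [418.3  48.9  48.5] jaw 179.66 tilt [0.0164 0.0044] F [ 27.9  -9.9 -27.1] w 15.4 j [ 29.  12. -39.   0. -38. -30.]
```

{"method": "servo_tool", "body": {
  "slide": [
    [0.1,0,0],
    [0,0,0],
    [0,0,0],
    [0,0,0],
    [0,0,0],
    [0,0,0.4],
    [0,0,0.7],
    [0,0,0.7],
    [0.3,-0.4,0],
    [0,0,0]
  ],
  "twist": [
    [0,0,0],
    [0,0,0],
    [0,0,0],
    [0,0,0],
    [0,0,0],
    [0,0,0],
    [0,0,0],
    [0,0,0],
    [0,0,-1],
    [0,0,0]
  ],
  "gripper": [1,0,0,0,0,0,0,0,0,0]
}}

```text
time_s: 8.62
tcp_pos: [0.4347, 0.0225, 0.1565]
ee_rot: [[-0.115, -0.993, 0.0], [-0.993, 0.115, 0.0], [-0.0, -0.0, -1.0]]
wrist_force: [0.2, 0.3, -0.1]
gripper_width: 0.989
```

```bash
python3 - <<'E'
from h import *
st(); 
c=cap("top","t4"); [print(o) for o in cartons(c)]
w=cap("wrist","w4"); [print('w',o) for o in cartons(w,roi=1)]
E
```

```text
t 8.62 tcp [434.7  22.5 156.5] jaw 173.4 tilt [0.0004 0.0003] F [ 0.2  0.3 -0.1] w 86.1 j [ 24.   5. -28.  -0. -57. -31.]
(array([422.1, 185.3]), array([ 610.8, -248.1]), array([ 25.9, 109.3]), np.float32(-11.6))
(array([373.4, 195.8]), array([ 579.2, -119.7]), array([109.9,  24.7]), np.float32(9.7))
(array([379.4, 257. ]), array([ 423. , -133.9]), array([ 25.9, 109.1]), np.float32(-14.2))
w (array([308.8,  20.5]), array([ 420.3, -135.8]), array([ 27.3, 109.1]), np.float32(-13.8))
w (array([150.2,  59.5]), array([ 576.8, -121.1]), array([109.3,  26.8]), np.float32(9.6))
```

View pics/t4.png

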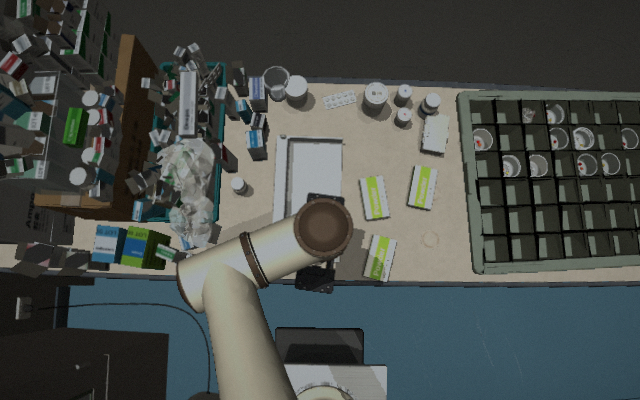

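View pics/w4.png

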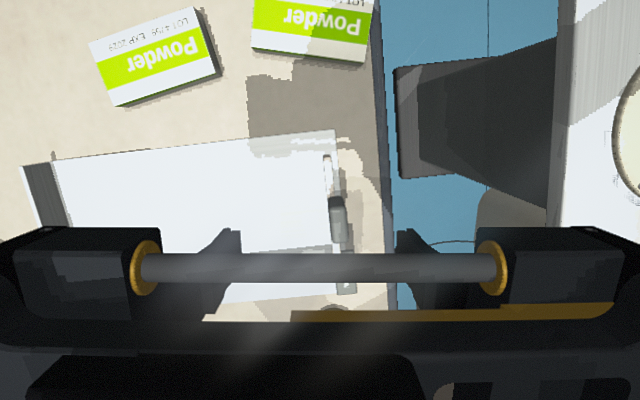

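```bash
python3 - <<'E'
from h import *
t=cap("top"); im=t["image"]
cv2.imwrite("pics/tb.png",cv2.resize(im[168:228,350:445],None,fx=8,fy=8,interpolation=cv2.INTER_CUBIC))
w=cap("wrist")["image"]
cv2.imwrite("pics/wb.png",cv2.resize(w[0:120,80:240],None,fx=5,fy=5,interpolation=cv2.INTER_CUBIC))
E
```

```text
(no output)
```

View pics/tb.png

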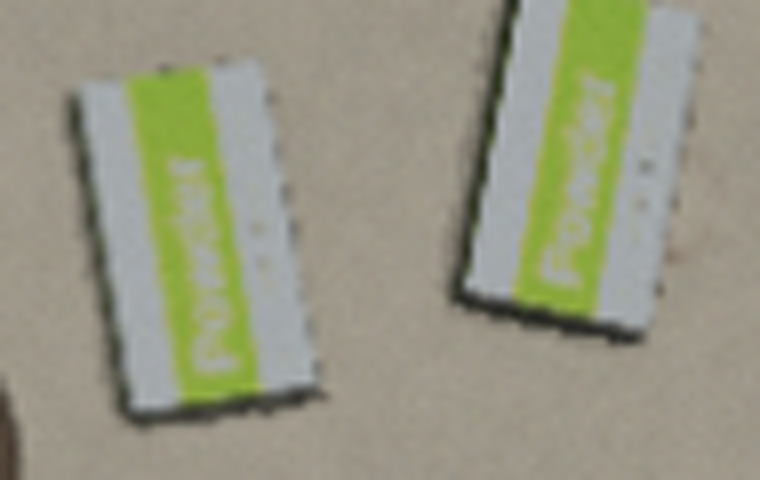

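View pics/wb.png

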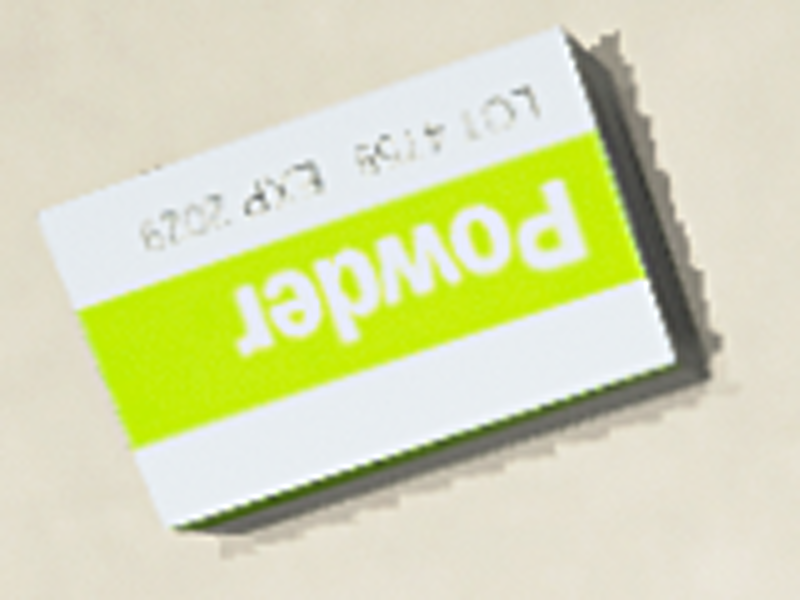

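{"method": "servo_tool", "body": {
  "slide": [
    [0.17,-0.204,0],
    [0.17,-0.204,0],
    [0.17,-0.204,0],
    [0.17,-0.204,0],
    [0.17,-0.204,0],
    [0.17,-0.204,0],
    [0.17,-0.204,0],
    [0.17,-0.204,0],
    [0.17,-0.204,0],
    [0.17,-0.204,0],
    [0.17,-0.204,0],
    [0.17,-0.204,0]
  ],
  "twist": [
    [0,0,-1],
    [0,0,-1],
    [0,0,-1],
    [0,0,-1],
    [0,0,-1],
    [0,0,-1],
    [0,0,-1],
    [0,0,-1],
    [0,0,-1],
    [0,0,-1],
    [0,0,-1],
    [0,0,-1]
  ],
  "gripper": [0,0,0,0,0,0,0,0,0,0,0,0]
}}

```text
time_s: 10.32
tcp_pos: [0.5567, -0.1235, 0.1556]
ee_rot: [[-0.98, -0.197, -0.002], [-0.197, 0.98, -0.0], [0.002, 0.0, -1.0]]
wrist_force: [-0.4, -0.1, 0.4]
gripper_width: 1.001
```

{"method": "servo_tool", "body": {
  "slide": [
    [0,0,0],
    [0,0,0]
  ],
  "twist": [
    [0,0,-0.28],
    [0,0,0]
  ],
  "gripper": [0,0]
}}

```text
time_s: 10.58
tcp_pos: [0.5562, -0.1232, 0.1558]
ee_rot: [[-0.985, -0.172, -0.001], [-0.172, 0.985, 0.0], [0.001, 0.0, -1.0]]
wrist_force: [-0.5, 0.2, 0.8]
gripper_width: 1.0
```

```bash
python3 - <<'E'
from h import *
st(); 
w=cap("wrist","w5"); [print('w',o) for o in cartons(w,roi=1)]
E
```

```text
t 10.57 tcp [ 556.2 -123.2  155.8] jaw 99.92 tilt [-0.0013  0.0002] F [-0.5  0.2  0.8] w 87.0 j [  4.  18. -11.  -0. -61. -84.]
w (array([327.2,  55.4]), array([ 421.6, -136.4]), array([ 27.2, 107.2]), np.float32(-14.0))
w (array([316.2, 206.4]), array([ 575.6, -121.5]), array([106. ,  26.9]), np.float32(10.0))
w (array([194.9, 212. ]), array([ 606.5, -249.4]), array([ 27. , 105.8]), np.float32(-11.3))
```

View pics/w5.png

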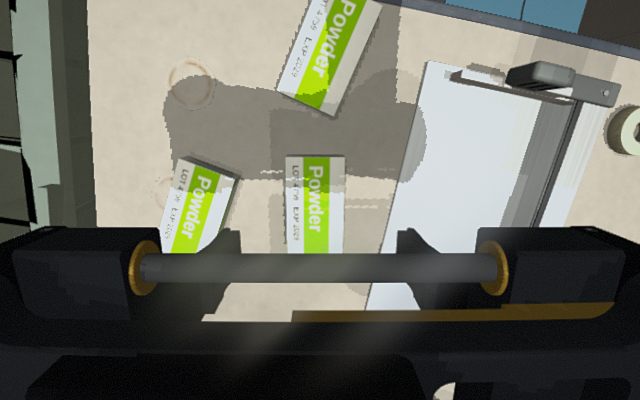

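{"method": "servo_tool", "body": {
  "slide": [
    [0,0,-0.6],
    [0,0,-0.7],
    [0,0,-0.6],
    [0,0,-0.4],
    [0,0,-0.2],
    [0,0,0],
    [0,0,0],
    [0,0,0],
    [0,0,0],
    [0,0,0],
    [0,0,0],
    [0,0,0]
  ],
  "twist": [
    [0,0,0],
    [0,0,0],
    [0,0,0],
    [0,0,0],
    [0,0,0],
    [0,0,0],
    [0,0,0],
    [0,0,0],
    [0,0,0],
    [0,0,0],
    [0,0,0],
    [0,0,0]
  ],
  "gripper": [0,0,0,0,0,0,0.5,0.5,0.5,0.5,0.5,0.5]
}}

```text
time_s: 12.12
tcp_pos: [0.5569, -0.1238, 0.0063]
ee_rot: [[-0.985, -0.171, 0.0], [-0.171, 0.985, -0.0], [-0.0, -0.0, -1.0]]
wrist_force: [-0.2, 0.1, 0.5]
gripper_width: 0.513
```

```bash
python3 - <<'E'
from h import *
st(); 
E
```

```text
t 12.12 tcp [ 556.9 -123.8    6.3] jaw 99.83 tilt [ 0. -0.] F [-0.2  0.1  0.5] w 44.6 j [  4.  28. -20.   0. -41. -84.]
```

```bash
python3 - <<'E'
from h import *
st(); 
c=cap("top","t6"); [print(o) for o in cartons(c)]
w=cap("wrist","w6")
E
```

```text
t 12.12 tcp [ 556.9 -123.8    6.3] jaw 99.83 tilt [ 0. -0.] F [-0.2  0.1  0.5] w 44.6 j [  4.  28. -20.   0. -41. -84.]
(array([379.5, 256.8]), array([ 423. , -133.9]), array([ 25.9, 110. ]), np.float32(-14.2))
```

View pics/w6.png

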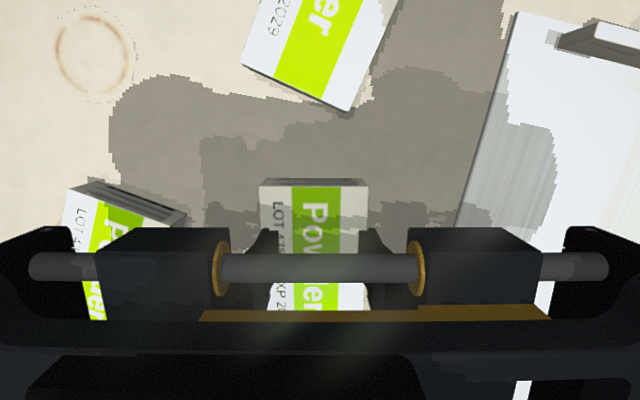

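View pics/t6.png

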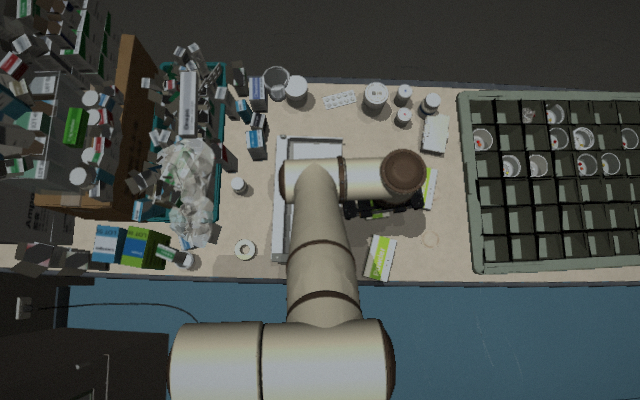

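```bash
python3 - <<'E'
from h import *
w=cap("wrist")
cv2.imwrite("pics/w6z.png",cv2.resize(w["image"][160:330,200:430],None,fx=3.4,fy=3.4,interpolation=cv2.INTER_CUBIC))
R=np.array(r.sense()["ee_rot"]);p=np.array(r.sense()["tcp_pos"])
for y in (-.0315,-.0223,.0223,.0315):
  print(y,[proj(w,p+R@np.array([0,y,-z]))[0].round(0).tolist() for z in (0,.019,.04)])
s=cap("scene")
cv2.imwrite("pics/s6z.png",cv2.resize(s["image"][130:240,320:450],None,fx=5,fy=5,interpolation=cv2.INTER_CUBIC))
E
```

```text
-0.0315 [[269.0, 232.0], [264.0, 243.0], [257.0, 259.0]]
-0.0223 [[283.0, 232.0], [280.0, 243.0], [275.0, 259.0]]
0.0223 [[352.0, 232.0], [356.0, 244.0], [360.0, 259.0]]
0.0315 [[366.0, 232.0], [371.0, 244.0], [378.0, 259.0]]
```

View pics/w6z.png

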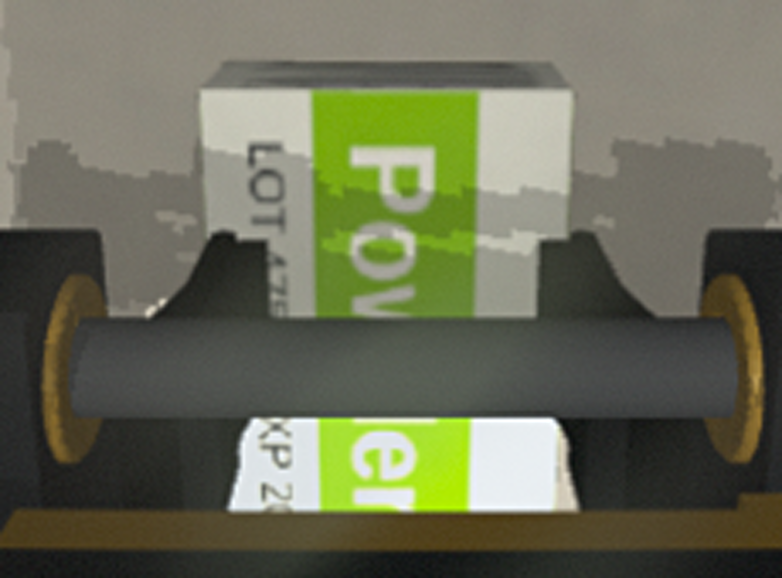

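View pics/s6z.png

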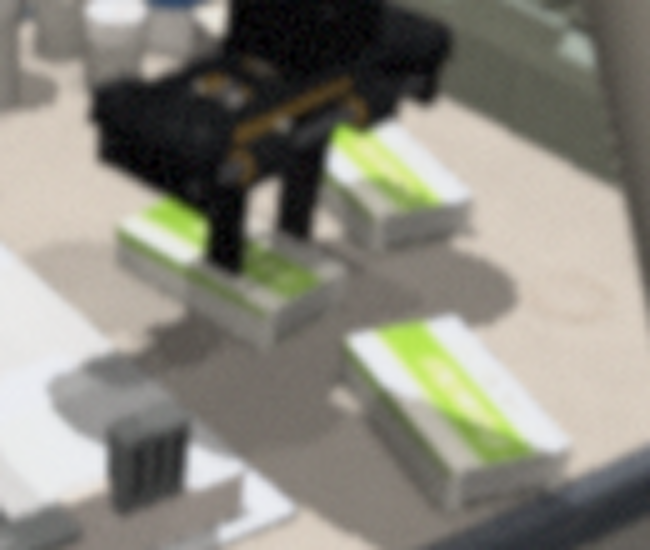

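{"method": "servo_tool", "body": {
  "slide": [
    [0,0,0],
    [0,0,0]
  ],
  "twist": [
    [0,0,0],
    [0,0,0]
  ],
  "gripper": [0.5,0.5]
}}

```text
time_s: 12.58
tcp_pos: [0.5569, -0.1238, 0.0063]
ee_rot: [[-0.985, -0.171, 0.0], [-0.171, 0.985, 0.0], [-0.0, 0.0, -1.0]]
wrist_force: [-0.4, 0.7, -0.1]
gripper_width: 0.501
```

```bash
python3 - <<'E'
from h import *
st(); 
w=cap("wrist","w7")
cv2.imwrite("pics/w7z.png",cv2.resize(w["image"][160:330,200:430],None,fx=3.4,fy=3.4,interpolation=cv2.INTER_CUBIC))
E
```

```text
t 12.57 tcp [ 556.9 -123.8    6.3] jaw 99.82 tilt [0. 0.] F [-0.4  0.7 -0.1] w 43.6 j [  4.  28. -20.  -0. -41. -84.]
```

View pics/w7z.png

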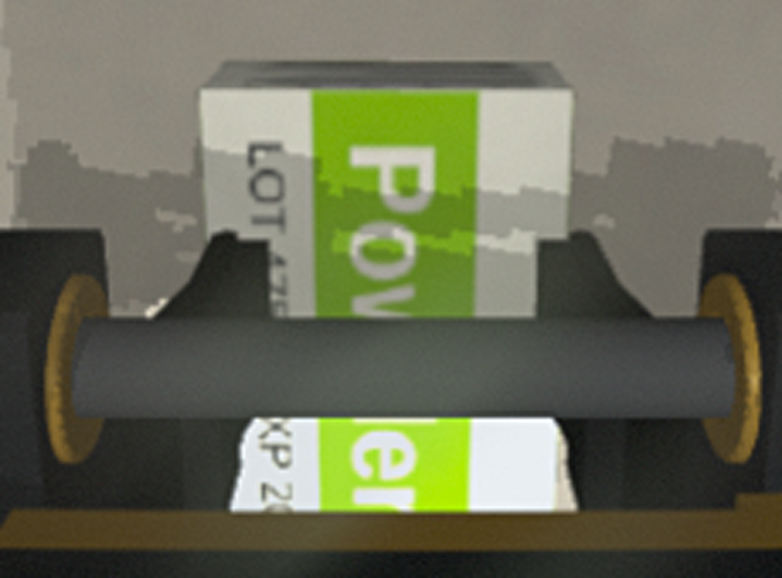

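```bash
python3 - <<'E'
from h import *
s=cap("scene");R=np.array(r.sense()["ee_rot"]);p=np.array(r.sense()["tcp_pos"])
for y in (-.0295,-.0218,.0218,.0295):
  for x in (-.0095,.0095):
    print(x,y,[((proj(s,p+R@np.array([x,y,-z]))[0]-[320,130])*5).round(0).tolist() for z in (0,.02,.03,.04)])
E
```

```text
-0.0095 -0.0295 [[271.0, 265.0], [275.0, 234.0], [277.0, 218.0], [278.0, 202.0]]
0.0095 -0.0295 [[298.0, 280.0], [302.0, 248.0], [304.0, 232.0], [306.0, 216.0]]
-0.0095 -0.0218 [[262.0, 270.0], [265.0, 239.0], [267.0, 223.0], [269.0, 207.0]]
0.0095 -0.0218 [[289.0, 285.0], [292.0, 254.0], [294.0, 237.0], [296.0, 221.0]]
-0.0095 0.0218 [[206.0, 300.0], [209.0, 268.0], [211.0, 252.0], [212.0, 236.0]]
0.0095 0.0218 [[233.0, 315.0], [236.0, 283.0], [238.0, 267.0], [239.0, 251.0]]
-0.0095 0.0295 [[196.0, 305.0], [199.0, 273.0], [200.0, 257.0], [202.0, 241.0]]
0.0095 0.0295 [[223.0, 321.0], [226.0, 289.0], [227.0, 273.0], [229.0, 256.0]]
```

{"method": "servo_tool", "body": {
  "slide": [
    [0,0,0.2],
    [0,0,0.5],
    [0,0,0.5],
    [0,0,0]
  ],
  "twist": [
    [0,0,0],
    [0,0,0],
    [0,0,0],
    [0,0,0]
  ],
  "gripper": [0.5,0.5,0.5,0.5]
}}

```text
time_s: 13.18
tcp_pos: [0.5592, -0.1238, 0.0818]
ee_rot: [[-0.985, -0.171, 0.007], [-0.171, 0.985, -0.0], [-0.007, -0.001, -1.0]]
wrist_force: [-0.0, 0.0, -0.2]
gripper_width: 0.501
```

```bash
python3 - <<'E'
from h import *
st(); 
s=cap("scene");R=np.array(r.sense()["ee_rot"]);p=np.array(r.sense()["tcp_pos"])
for y in (-.0295,.0295):
  for x in (-.0095,.0095):
    print(x,y,[((proj(s,p+R@np.array([x,y,-z]))[0]-[320,110])*5).round(0).tolist() for z in (0,.02,.03,.04)])
cv2.imwrite("pics/s8z.png",cv2.resize(s["image"][110:220,320:450],None,fx=5,fy=5,interpolation=cv2.INTER_CUBIC))
cap("wrist","w8")
E
```

```text
t 13.18 tcp [ 559.2 -123.8   81.8] jaw 99.86 tilt [ 0.0071 -0.0002] F [-0.   0.  -0.2] w 43.6 j [  4.  23. -16.   0. -51. -84.]
-0.0095 -0.0295 [[283.0, 246.0], [287.0, 212.0], [289.0, 194.0], [291.0, 177.0]]
0.0095 -0.0295 [[311.0, 260.0], [315.0, 225.0], [317.0, 208.0], [319.0, 190.0]]
-0.0095 0.0295 [[205.0, 283.0], [208.0, 249.0], [210.0, 231.0], [211.0, 213.0]]
0.0095 0.0295 [[233.0, 298.0], [236.0, 263.0], [238.0, 246.0], [240.0, 228.0]]
```

View pics/s8z.png

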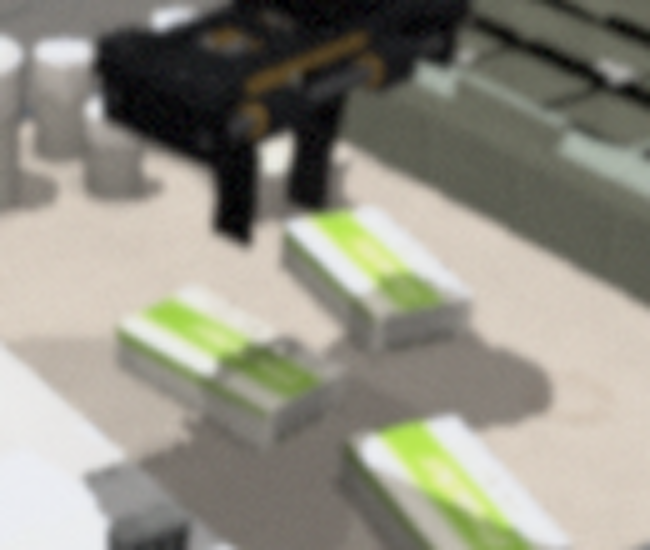

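View pics/w8.png

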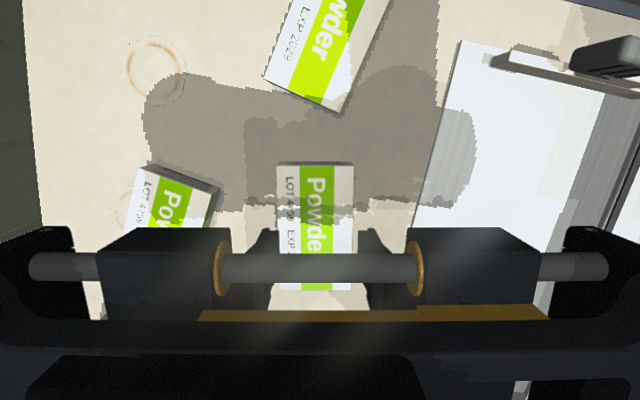

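```bash
python3 - <<'E'
from h import *
s=cap("scene"); c=cap("top")
c.update(top=False); 
for o in cartons(s,roi=1):
    if 330<o[0][0]<450: print(o)
im=s["image"].copy()
p=np.array(r.sense()["tcp_pos"]);R=np.array(r.sense()["ee_rot"])
for z in (0,.019,.07):
  for y in (-.0368,-.0218,.0218,.0368):
    for x in (-.0095,.0095):
      q=proj(s,p+R@np.array([x,y,-z]))[0]; cv2.circle(im,tuple(int(round(a*16)) for a in q),8,{0:(0,0,255),.019:(0,255,0),.07:(255,0,0)}[z],-1,shift=4)
cv2.imwrite("pics/s9z.png",cv2.resize(im[90:200,320:450],None,fx=5,fy=5,interpolation=cv2.INTER_CUBIC))
E
```

```text
(array([408.6, 206.9]), array([ 421.7, -136.4]), array([ 22.4, 107.5]), np.float32(-15.0))
```

View pics/s9z.png

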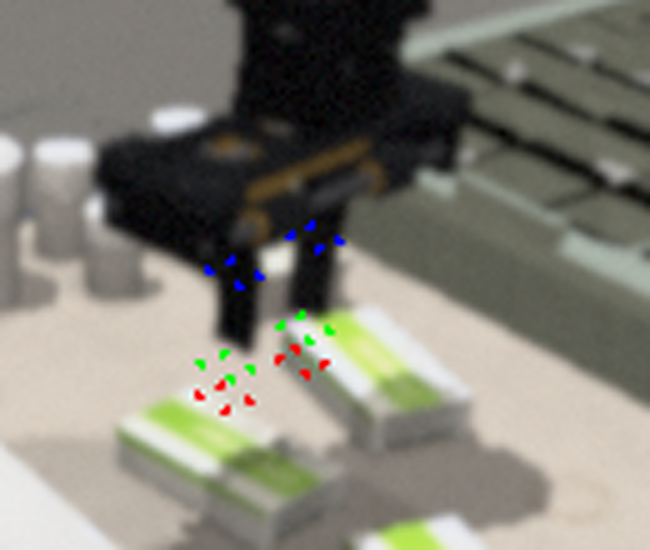

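```bash
python3 - <<'E'
from h import *
w=cap("wrist","w10"); im=w["image"]
cv2.imwrite("pics/w10z.png",cv2.resize(im[150:310,220:420],None,fx=4,fy=3.75,interpolation=cv2.INTER_CUBIC))
o,_=ray(w,[[0,0]]); st(); print(o, np.array(r.sense()["ee_rot"]).T@(o-np.array(r.sense()["tcp_pos"])))
p=np.array(r.sense()["tcp_pos"]);R=np.array(r.sense()["ee_rot"])
for z in (0,.03):
 for y in (-.0218,.0218):
  for x in (-.0095,.0095): print(z,x,y,((proj(w,p+R@np.array([x,y,-z]))[0]-[220,150])*[4,3.75]).round())
E
```

```text
t 13.43 tcp [ 556.  -123.8   77.4] jaw 99.82 tilt [-0.0021  0.0001] F [-0.  -0.1 -0.2] w 43.5 j [  4.  23. -16.  -0. -51. -84.]
[ 0.48701882 -0.13574768  0.26758585] [ 7.04361507e-02  3.78484047e-05 -1.90067828e-01]
0 -0.0095 -0.0218 [257. 359.]
0 0.0095 -0.0218 [254. 255.]
0 -0.0095 0.0218 [523. 359.]
0 0.0095 0.0218 [527. 256.]
0.03 -0.0095 -0.0218 [235. 437.]
0.03 0.0095 -0.0218 [231. 318.]
0.03 -0.0095 0.0218 [545. 438.]
0.03 0.0095 0.0218 [550. 319.]
```

View pics/w10z.png

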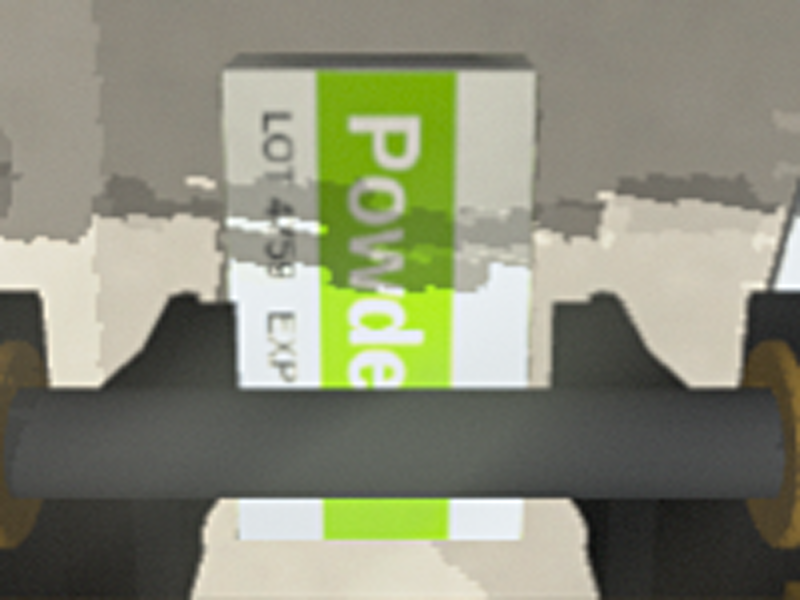

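{"method": "servo_tool", "body": {
  "slide": [
    [0,0,0],
    [0,0,0],
    [0,0,0],
    [0,0,0],
    [0,0,0],
    [0,0,0]
  ],
  "twist": [
    [0,0,0],
    [0,0,0],
    [0,0,0],
    [0,0,0],
    [0,0,0],
    [0,0,0]
  ],
  "gripper": [1,1,1,1,1,1]
}}

```text
time_s: 14.18
tcp_pos: [0.5569, -0.1238, 0.0783]
ee_rot: [[-0.985, -0.171, 0.0], [-0.171, 0.985, 0.0], [-0.0, 0.0, -1.0]]
wrist_force: [0.2, -0.1, -0.1]
gripper_width: 0.012
```

```bash
cat > tipchk.py <<'E'
from h import *
import sys
n=sys.argv[1]
st(); S=r.sense(); p=np.array(S["tcp_pos"]);R=np.array(S["ee_rot"]); g=S["gripper_width"]*.087/2
out=np.zeros((550,800,3),np.uint8)
w=cap("wrist");s=cap("scene")
for c,im in ((w,w["image"]),(s,s["image"])):
  for z,col in ((0,(0,0,255)),(.02,(0,255,0)),(.04,(255,0,0))):
    for y in (-g,g):
      for x in (-.0095,.0095):
        q=proj(c,p+R@np.array([x,y,-z]))[0]; cv2.circle(im,tuple(int(round(a*16)) for a in q),10,col,-1,shift=4)
a=cv2.resize(w["image"][190:290,220:420],None,fx=4,fy=2.7,interpolation=cv2.INTER_CUBIC)
q=proj(s,p)[0].astype(int)
b=cv2.resize(s["image"][max(q[1]-40,0):q[1]+15,q[0]-40:q[0]+40],None,fx=5,fy=5,interpolation=cv2.INTER_CUBIC)
out[:270]=a; out[270:270+b.shape[0],:b.shape[1]]=b
cv2.imwrite(f"pics/{n}.png",out)
E
python3 tipchk.py tip1
```

```text
t 14.18 tcp [ 556.9 -123.8   78.3] jaw 99.83 tilt [0.0001 0.    ] F [ 0.2 -0.1 -0.1] w 1.0 j [  4.  23. -16.  -0. -51. -84.]
```

View pics/tip1.png

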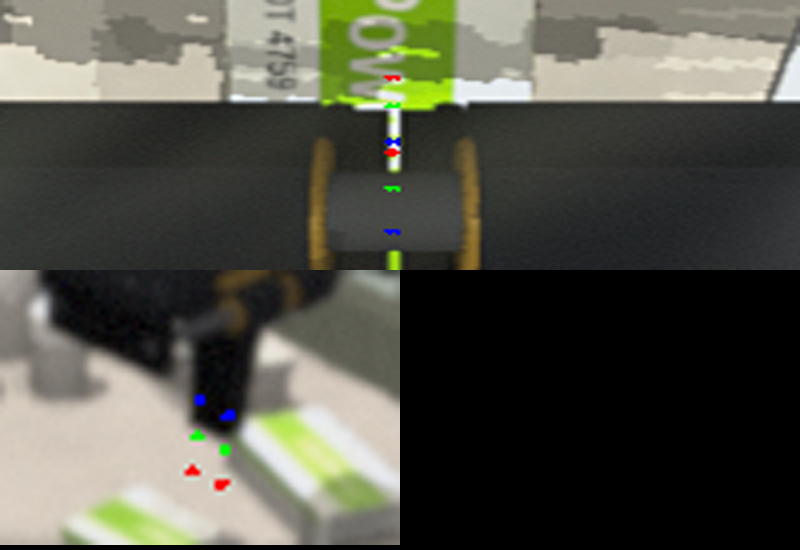

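{"method": "servo_tool", "body": {
  "slide": [
    [-0.6,0.45,0],
    [-0.68,0.45,0],
    [0,0,-0.7],
    [0,0,-0.5],
    [0,0,-0.2],
    [0,0,0]
  ],
  "twist": [
    [0,0,0],
    [0,0,0],
    [0,0,0],
    [0,0,0],
    [0,0,0],
    [0,0,0]
  ],
  "gripper": [1,1,1,1,1,1]
}}

```text
time_s: 15.02
tcp_pos: [0.48, -0.0699, -0.0061]
ee_rot: [[-0.985, -0.171, -0.001], [-0.171, 0.985, -0.0], [0.001, -0.0, -1.0]]
wrist_force: [0.9, -0.2, -0.0]
gripper_width: 0.003
```

```bash
python3 tipchk.py tip2
```

```text
t 15.03 tcp [480.  -69.9  -6.1] jaw 99.83 tilt [-0.0012 -0.0004] F [ 0.9 -0.2 -0. ] w 0.3 j [ 11.  23. -33.   0. -34. -91.]
```

View pics/tip2.png

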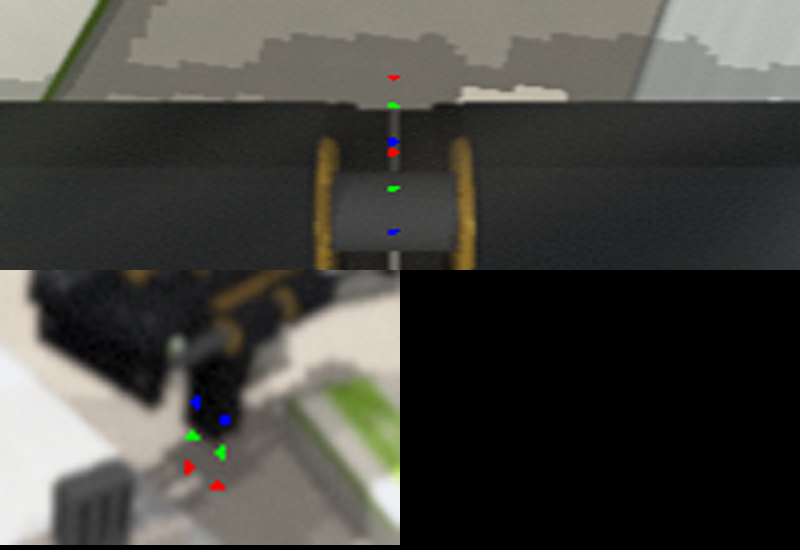

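{"method": "servo_tool", "body": {
  "slide": [
    [0,0,-0.04],
    [0,0,-0.04],
    [0,0,-0.04],
    [0,0,-0.04],
    [0,0,0]
  ],
  "twist": [
    [0,0,0],
    [0,0,0],
    [0,0,0],
    [0,0,0],
    [0,0,0]
  ],
  "gripper": [1,1,1,1,1]
}}

```text
time_s: 15.75
tcp_pos: [0.4799, -0.0698, -0.0156]
ee_rot: [[-0.985, -0.171, -0.001], [-0.171, 0.985, -0.0], [0.001, 0.0, -1.0]]
wrist_force: [-0.1, 0.4, 0.5]
gripper_width: 0.004
```

{"method": "servo_tool", "body": {
  "slide": [
    [0,0,-0.03],
    [0,0,-0.03],
    [0,0,0]
  ],
  "twist": [
    [0,0,0],
    [0,0,0],
    [0,0,0]
  ],
  "gripper": [1,1,1]
}}

```text
time_s: 16.12
tcp_pos: [0.4799, -0.0698, -0.0191]
ee_rot: [[-0.985, -0.171, -0.0], [-0.171, 0.985, -0.0], [0.0, 0.0, -1.0]]
wrist_force: [0.3, -0.8, 0.2]
gripper_width: 0.007
```

{"method": "servo_tool", "body": {
  "slide": [
    [0,0,-0.03],
    [0,0,-0.03],
    [0,0,0]
  ],
  "twist": [
    [0,0,0],
    [0,0,0],
    [0,0,0]
  ],
  "gripper": [1,1,1]
}}

```text
time_s: 16.5
tcp_pos: [0.4799, -0.0698, -0.0227]
ee_rot: [[-0.985, -0.171, -0.0], [-0.171, 0.985, -0.0], [0.0, 0.0, -1.0]]
wrist_force: [0.4, 0.4, 0.1]
gripper_width: 0.008
```

{"method": "servo_tool", "body": {
  "slide": [
    [0,0,-0.03],
    [0,0,0]
  ],
  "twist": [
    [0,0,0],
    [0,0,0]
  ],
  "gripper": [1,1]
}}

```text
time_s: 16.75
tcp_pos: [0.4799, -0.0698, -0.0245]
ee_rot: [[-0.985, -0.171, -0.0], [-0.171, 0.985, -0.0], [0.0, 0.0, -1.0]]
wrist_force: [-0.0, 0.2, -0.2]
gripper_width: -0.001
```

{"method": "servo_tool", "body": {
  "slide": [
    [0,0,-0.03],
    [0,0,0]
  ],
  "twist": [
    [0,0,0],
    [0,0,0]
  ],
  "gripper": [1,1]
}}

```text
time_s: 17.0
tcp_pos: [0.4799, -0.0698, -0.0263]
ee_rot: [[-0.985, -0.171, -0.0], [-0.171, 0.985, -0.0], [0.0, 0.0, -1.0]]
wrist_force: [-0.1, 0.1, 0.7]
gripper_width: 0.006
```

{"method": "servo_tool", "body": {
  "slide": [
    [0,0,-0.03],
    [0,0,0]
  ],
  "twist": [
    [0,0,0],
    [0,0,0]
  ],
  "gripper": [1,1]
}}

```text
time_s: 17.25
tcp_pos: [0.4801, -0.0697, -0.0279]
ee_rot: [[-0.985, -0.171, 0.0], [-0.171, 0.985, 0.0], [-0.0, -0.0, -1.0]]
wrist_force: [0.8, 0.3, -0.6]
gripper_width: 0.004
```

```bash
python3 tipchk.py tip3
```

```text
t 17.25 tcp [480.1 -69.7 -27.9] jaw 99.83 tilt [0.0001 0.    ] F [ 0.8  0.3 -0.6] w 0.4 j [ 11.  26. -34.   0. -31. -91.]
```

View pics/tip3.png

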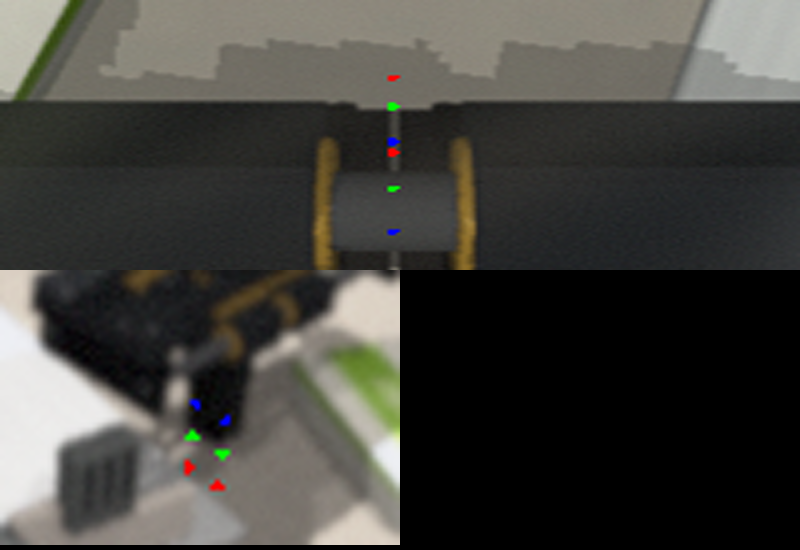

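{"method": "servo_tool", "body": {
  "slide": [
    [0,0,-0.03],
    [0,0,0]
  ],
  "twist": [
    [0,0,0],
    [0,0,0]
  ],
  "gripper": [1,1]
}}

```text
time_s: 17.6
tcp_pos: [0.4802, -0.0698, -0.028]
ee_rot: [[-0.985, -0.171, 0.0], [-0.171, 0.985, -0.0], [-0.0, -0.0, -1.0]]
wrist_force: [-3.7, 1.2, 15.2]
gripper_width: 0.004
```

{"method": "servo_tool", "body": {
  "slide": [
    [0,0,-0.03],
    [0,0,0]
  ],
  "twist": [
    [0,0,0],
    [0,0,0]
  ],
  "gripper": [1,1]
}}

```text
time_s: 17.85
tcp_pos: [0.4802, -0.0698, -0.0281]
ee_rot: [[-0.985, -0.172, 0.001], [-0.172, 0.985, -0.001], [-0.0, -0.001, -1.0]]
wrist_force: [-8.6, 3.9, 30.9]
gripper_width: 0.005
```

{"method": "servo_tool", "body": {
  "slide": [
    [0,0,-0.03],
    [0,0,0]
  ],
  "twist": [
    [0,0,0],
    [0,0,0]
  ],
  "gripper": [1,1]
}}

```text
time_s: 18.1
tcp_pos: [0.4802, -0.0698, -0.0282]
ee_rot: [[-0.985, -0.173, 0.001], [-0.173, 0.985, -0.001], [-0.001, -0.001, -1.0]]
wrist_force: [-12.6, 4.2, 44.8]
gripper_width: 0.007
```

{"method": "servo_tool", "body": {
  "slide": [
    [0,0,0.5],
    [0,0,0.9],
    [0.68,-0.45,0],
    [0.61,-0.45,0],
    [0,0,0],
    [0,0,0],
    [0,0,0]
  ],
  "twist": [
    [0,0,0],
    [0,0,0],
    [0,0,0],
    [0,0,0],
    [0,0,0],
    [0,0,0],
    [0,0,0]
  ],
  "gripper": [1,0,0,0,0,0,0]
}}

```text
time_s: 18.98
tcp_pos: [0.5564, -0.1233, 0.0504]
ee_rot: [[-0.985, -0.171, -0.001], [-0.171, 0.985, 0.0], [0.001, 0.0, -1.0]]
wrist_force: [-0.3, 0.6, 0.3]
gripper_width: 0.609
```

```bash
python3 - <<'E'
from h import *
st(); 
w=cap("wrist","w11"); [print('w',o) for o in cartons(w,roi=1)]
E
```

```text
t 18.98 tcp [ 556.4 -123.3   50.4] jaw 99.86 tilt [-0.0012  0.0001] F [-0.3  0.6  0.3] w 53.0 j [  4.  25. -18.  -0. -47. -84.]
w (array([319.4,  52.1]), array([ 440.7, -141.2]), array([27.1, 68.2]), np.float32(-14.1))
w (array([315.8, 210.5]), array([ 552.5, -125.7]), array([59.3, 27.1]), np.float32(9.9))
w (array([151.9, 207.3]), array([ 571.4, -242.4]), array([27.2, 33.6]), np.float32(-11.2))
w (array([315. , 296.5]), array([ 617.8, -114.6]), array([23.6, 26.7]), np.float32(-80.1))
```

View pics/w11.png

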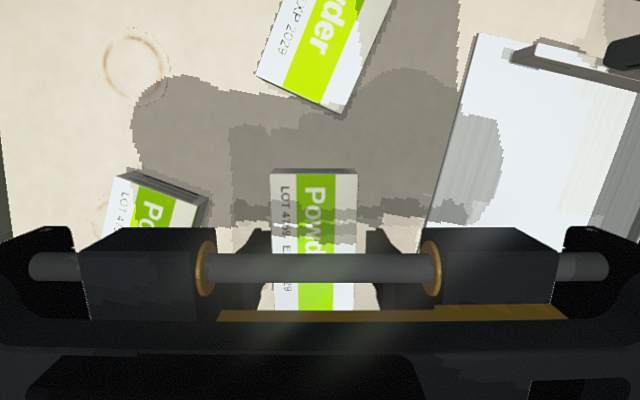

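{"method": "servo_tool", "body": {
  "slide": [
    [0,-0.02,0],
    [0,0,0],
    [0,0,0],
    [0,0,0],
    [0,0,-0.4],
    [0,0,-0.5],
    [0,0,-0.32],
    [0,0,0],
    [0,0,0],
    [0,0,0],
    [0,0,0],
    [0,0,0]
  ],
  "twist": [
    [0,0,0],
    [0,0,0],
    [0,0,0],
    [0,0,0],
    [0,0,0],
    [0,0,0],
    [0,0,0],
    [0,0,0],
    [0,0,0],
    [0,0,0],
    [0,0,0],
    [0,0,0]
  ],
  "gripper": [0,0,0,0,0,0,0,0,0.6,0.6,0.6,0.6]
}}

```text
time_s: 20.52
tcp_pos: [0.558, -0.125, -0.0217]
ee_rot: [[-0.985, -0.171, 0.001], [-0.171, 0.985, -0.0], [-0.001, -0.0, -1.0]]
wrist_force: [-0.7, 0.3, 3.0]
gripper_width: 0.725
```

```bash
python3 - <<'E'
from h import *
st(); 
E
```

```text
t 20.52 tcp [ 558.  -125.   -21.7] jaw 99.84 tilt [ 0.0013 -0.0001] F [-0.7  0.3  3. ] w 63.1 j [  4.  31. -21.   0. -38. -84.]
```

{"method": "servo_tool", "body": {
  "slide": [
    [0,0,0.3],
    [0,0,0.75],
    [0.19,0.24,0],
    [0.19,0.24,0],
    [0.19,0.24,0],
    [0.19,0.24,0],
    [0.19,0.24,0],
    [0.19,0.24,0],
    [0.19,0.24,0],
    [0.19,0.24,0],
    [0.19,0.24,0],
    [0.19,0.24,0]
  ],
  "twist": [
    [0,0,0],
    [0,0,0],
    [0,0,1],
    [0,0,1],
    [0,0,1],
    [0,0,1],
    [0,0,1],
    [0,0,1],
    [0,0,1],
    [0,0,1],
    [0,0,1],
    [0,0,1]
  ],
  "gripper": [0.6,0.6,0.6,0.6,0.6,0.6,0.6,0.6,0.6,0.6,0.6,0.6]
}}

```text
time_s: 22.02
tcp_pos: [0.6714, 0.0195, 0.0402]
ee_rot: [[-0.342, -0.94, -0.001], [-0.94, 0.342, 0.0], [0.0, 0.001, -1.0]]
wrist_force: [-1.0, 0.1, 0.3]
gripper_width: 0.722
```

{"method": "servo_tool", "body": {
  "slide": [
    [0,0,0],
    [0,0,0],
    [0,0,0],
    [0,0,0],
    [0,0,0]
  ],
  "twist": [
    [0,0,1],
    [0,0,1],
    [0,0,1],
    [0,0,0.28],
    [0,0,0]
  ],
  "gripper": [0.6,0.6,0.6,0.6,0.6]
}}

```text
time_s: 22.65
tcp_pos: [0.6713, 0.019, 0.0403]
ee_rot: [[-0.01, -1.0, -0.0], [-1.0, 0.01, -0.0], [0.0, 0.0, -1.0]]
wrist_force: [-0.3, -0.1, -0.6]
gripper_width: 0.724
```

```bash
python3 - <<'E'
from h import *
st(); cap("wrist","w12"); c=cap("top","t12"); [print(o) for o in cartons(c)]
E
```

```text
t 22.65 tcp [671.3  19.   40.3] jaw 179.44 tilt [-0.0004 -0.    ] F [-0.3 -0.1 -0.6] w 63.0 j [ 15.  34.  -3.  -0. -53. -16.]
(array([422.1, 185.3]), array([ 610.5, -247.8]), array([ 25.6, 109.9]), np.float32(-11.1))
(array([379.7, 256.2]), array([ 422.6, -134.3]), array([ 24.7, 109.5]), np.float32(-14.0))
```

View pics/w12.png

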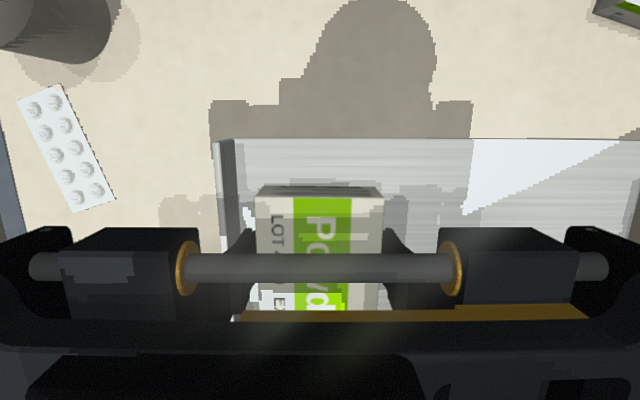

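{"method": "servo_tool", "body": {
  "slide": [
    [0,0,-0.4],
    [0,0,-0.4],
    [0,0,-0.13],
    [0,0,0]
  ],
  "twist": [
    [0,0,0],
    [0,0,0],
    [0,0,0],
    [0,0,0]
  ],
  "gripper": [0.6,0.6,0.6,0.6]
}}

```text
time_s: 23.25
tcp_pos: [0.6717, 0.019, -0.0152]
ee_rot: [[-0.009, -1.0, 0.0], [-1.0, 0.009, -0.0], [0.0, -0.0, -1.0]]
wrist_force: [0.2, 0.2, -0.5]
gripper_width: 0.728
```

```bash
python3 - <<'E'
from h import *
st(); cap("wrist","w13"); cap("scene","s13")
E
```

```text
t 23.25 tcp [671.7  19.  -15.2] jaw 179.5 tilt [ 0.0002 -0.0002] F [ 0.2  0.2 -0.5] w 63.3 j [ 15.  38.  -6.   0. -47. -16.]
```

View pics/w13.png

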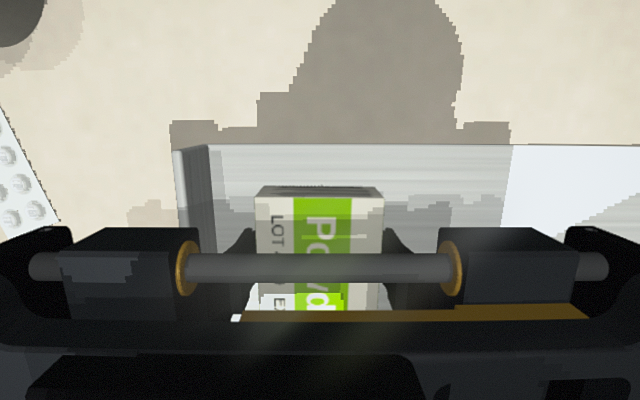

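View pics/s13.png

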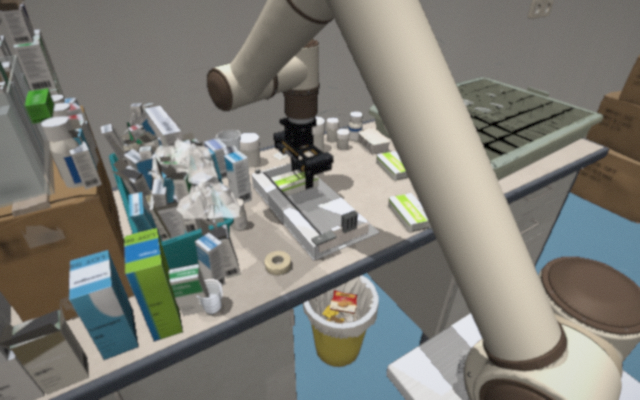

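{"method": "servo_tool", "body": {
  "slide": [
    [0,0.15,-0.01],
    [0,0.15,0],
    [0,0.15,0],
    [0,0.1,0],
    [0,0.05,0],
    [0,0,0]
  ],
  "twist": [
    [0,0,0],
    [0,0,0],
    [0,0,0],
    [0,0,0],
    [0,0,0],
    [0,0,0]
  ],
  "gripper": [0.6,0.6,0.6,0.6,0.6,0.6]
}}

```text
time_s: 24.1
tcp_pos: [0.6714, 0.0551, -0.016]
ee_rot: [[-0.009, -1.0, -0.0], [-1.0, 0.009, 0.0], [-0.0, 0.0, -1.0]]
wrist_force: [0.2, -0.6, -1.2]
gripper_width: 0.725
```

```bash
python3 - <<'E'
from h import *
st()
E
```

```text
t 24.1 tcp [671.4  55.1 -16. ] jaw 179.51 tilt [-0.0001  0.    ] F [ 0.2 -0.6 -1.2] w 63.1 j [ 18.  38.  -5.  -0. -47. -19.]
```

{"method": "servo_tool", "body": {
  "slide": [
    [0,0.03,0],
    [0,0.03,0],
    [0,0.02,0],
    [0,0,0]
  ],
  "twist": [
    [0,0,0],
    [0,0,0],
    [0,0,0],
    [0,0,0]
  ],
  "gripper": [0.6,0.6,0.6,0.6]
}}

```text
time_s: 24.6
tcp_pos: [0.6713, 0.0554, -0.0158]
ee_rot: [[-0.009, -1.0, -0.002], [-1.0, 0.009, -0.005], [0.005, 0.002, -1.0]]
wrist_force: [2.3, -11.7, -0.1]
gripper_width: 0.726
```

```bash
python3 - <<'E'
from h import *
st()
E
```

```text
t 24.6 tcp [671.3  55.4 -15.8] jaw 179.48 tilt [-0.0018 -0.0046] F [  2.3 -11.7  -0.1] w 63.2 j [ 19.  38.  -5.   0. -47. -19.]
```

{"method": "servo_tool", "body": {
  "slide": [
    [0,-0.04,0],
    [0,0,0],
    [0,0,0],
    [0,0,0.3],
    [0,0,0.5],
    [-0.5,0.2,0],
    [-0.4,0.17,0],
    [0,0,0],
    [0,0,0],
    [0,0,0],
    [0,0,0],
    [0,0,0]
  ],
  "twist": [
    [0,0,0],
    [0,0,0],
    [0,0,0],
    [0,0,0],
    [0,0,0],
    [0,0,0],
    [0,0,0],
    [0,0,0],
    [0,0,0],
    [0,0,0],
    [0,0,0],
    [0,0,0]
  ],
  "gripper": [0.6,0.17,0.17,0.17,0.17,1,1,1,1,1,1,1]
}}

```text
time_s: 26.1
tcp_pos: [0.6177, 0.0794, 0.0318]
ee_rot: [[-0.009, -1.0, -0.0], [-1.0, 0.009, -0.0], [0.0, 0.0, -1.0]]
wrist_force: [0.5, 0.1, -1.0]
gripper_width: 0.121
```

```bash
python3 - <<'E'
from h import *
st(); w=cap("wrist","w14");cap("scene","s14");  [print('w',o) for o in cartons(w,roi=1,z=.031)]
E
```

```text
t 26.1 tcp [617.7  79.4  31.8] jaw 179.48 tilt [-0.0003 -0.0002] F [ 0.5  0.1 -1. ] w 10.5 j [ 22.  31. -11.   0. -48. -23.]
w (array([235. , 181.2]), array([667.6,  50. ]), array([54.9, 27.3]), np.float32(89.3))
```

View pics/w14.png

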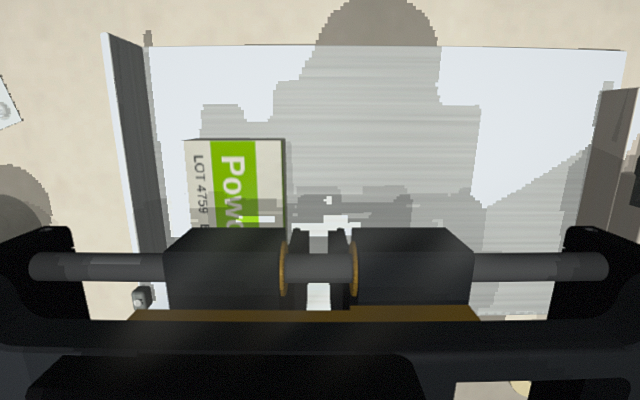

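View pics/s14.png

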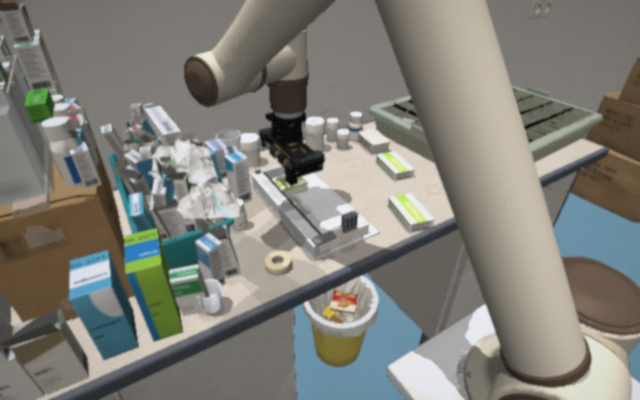

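{"method": "servo_tool", "body": {
  "slide": [
    [0,0,-0.3],
    [0,0,-0.46],
    [0,0,0],
    [0.12,0,0],
    [0.12,0,0],
    [0.12,0,0],
    [0.1,0,0],
    [0.05,0,0],
    [0.03,0,0],
    [0,0,0]
  ],
  "twist": [
    [0,0,0],
    [0,0,0],
    [0,0,0],
    [0,0,0],
    [0,0,0],
    [0,0,0],
    [0,0,0],
    [0,0,0],
    [0,0,0],
    [0,0,0]
  ],
  "gripper": [1,1,1,1,1,1,1,1,1,1]
}}

```text
time_s: 27.45
tcp_pos: [0.65, 0.0797, -0.0135]
ee_rot: [[-0.009, -1.0, 0.0], [-1.0, 0.009, 0.0], [-0.0, -0.0, -1.0]]
wrist_force: [0.6, 0.1, -0.0]
gripper_width: 0.003
```

```bash
python3 - <<'E'
from h import *
st()
E
```

```text
t 27.45 tcp [650.   79.7 -13.5] jaw 179.51 tilt [0.0003 0.0001] F [ 0.6  0.1 -0. ] w 0.3 j [ 21.  36.  -8.   0. -46. -22.]
```

{"method": "servo_tool", "body": {
  "slide": [
    [0.03,0,0],
    [0.03,0,0],
    [0.03,0,0],
    [0.03,0,0],
    [0,0,0]
  ],
  "twist": [
    [0,0,0],
    [0,0,0],
    [0,0,0],
    [0,0,0],
    [0,0,0]
  ],
  "gripper": [1,1,1,1,1]
}}

```text
time_s: 28.08
tcp_pos: [0.6573, 0.0797, -0.0135]
ee_rot: [[-0.009, -1.0, 0.0], [-1.0, 0.009, 0.0], [-0.0, -0.0, -1.0]]
wrist_force: [-0.9, 0.2, -0.2]
gripper_width: 0.007
```

```bash
python3 - <<'E'
from h import *
st()
E
```

```text
t 28.07 tcp [657.3  79.7 -13.5] jaw 179.51 tilt [0.0004 0.0001] F [-0.9  0.2 -0.2] w 0.6 j [ 21.  37.  -7.   0. -46. -21.]
```

{"method": "servo_tool", "body": {
  "slide": [
    [0.04,0,0],
    [0.04,0,0],
    [0.03,0,0],
    [0,0,0]
  ],
  "twist": [
    [0,0,0],
    [0,0,0],
    [0,0,0],
    [0,0,0]
  ],
  "gripper": [1,1,1,1]
}}

```text
time_s: 28.58
tcp_pos: [0.659, 0.0793, -0.0139]
ee_rot: [[-0.009, -1.0, -0.01], [-1.0, 0.009, -0.002], [0.002, 0.01, -1.0]]
wrist_force: [-10.9, 2.8, 6.1]
gripper_width: 0.008
```

```bash
python3 - <<'E'
from h import *
st(); w=cap("wrist","w15")
E
```

```text
t 28.57 tcp [659.   79.3 -13.9] jaw 179.47 tilt [-0.0097 -0.0015] F [-10.9   2.8   6.1] w 0.7 j [ 21.  37.  -6.  -0. -47. -21.]
```

View pics/w15.png

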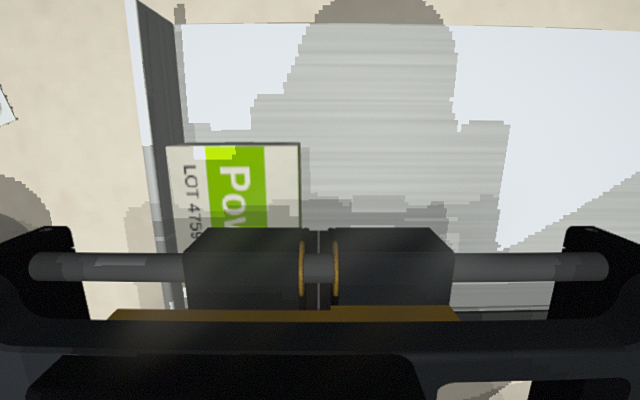

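```bash
python3 - <<'E'
from h import *
c=cap("top")
for p in [(297,105),(278,100),(375,115),(340,107)]: print(p,(onz(c,[p],0)[0]*1000).round(), (onz(c,[p],.07)[0]*1000).round())
E
```

```text
(297, 105) [840.  89.   0.] [811.  86.  70.]
(278, 100) [854. 143.   0.] [824. 136.  70.]
(375, 115) [ 817. -128.    0.] [ 789. -118.   70.]
(340, 107) [837. -30.   0.] [808. -26.  70.]
```

{"method": "servo_tool", "body": {
  "slide": [
    [-0.2,0,0],
    [0,-0.2,0.4],
    [0.2,-0.5,0.4],
    [0.3,-0.58,0],
    [0.4,0,0],
    [0,0,-0.4],
    [0,0,-0.4],
    [0,0,0]
  ],
  "twist": [
    [0,0,0],
    [0,0,0],
    [0,0,0],
    [0,0,0],
    [0,0,0],
    [0,0,0],
    [0,0,0],
    [0,0,0]
  ],
  "gripper": [1,1,1,1,1,1,1,1]
}}

```text
time_s: 29.68
tcp_pos: [0.704, 0.0024, -0.0159]
ee_rot: [[-0.009, -1.0, -0.004], [-1.0, 0.009, -0.001], [0.001, 0.004, -1.0]]
wrist_force: [0.2, 0.3, -0.3]
gripper_width: 0.003
```

```bash
python3 - <<'E'
from h import *
st(); w=cap("wrist","w16")
E
```

```text
t 29.68 tcp [704.    2.4 -15.9] jaw 179.48 tilt [-0.0041 -0.0008] F [ 0.2  0.3 -0.3] w 0.3 j [ 13.  40.   0.  -0. -50. -14.]
```

View pics/w16.png

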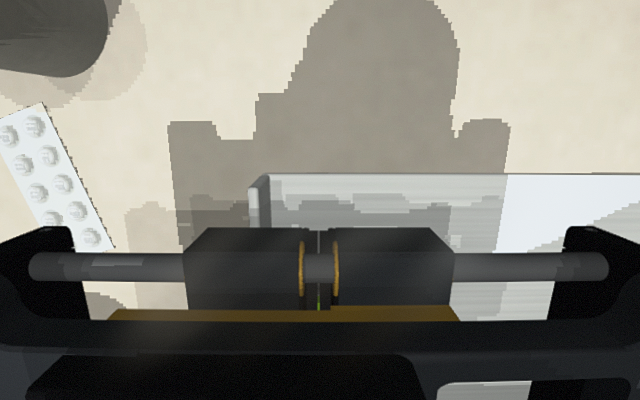

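{"method": "servo_tool", "body": {
  "slide": [
    [0,0.1,0],
    [0,0.05,0],
    [0,0.03,0],
    [0,0.03,0],
    [0,0.03,0],
    [0,0,0]
  ],
  "twist": [
    [0,0,0],
    [0,0,0],
    [0,0,0],
    [0,0,0],
    [0,0,0],
    [0,0,0]
  ],
  "gripper": [1,1,1,1,1,1]
}}

```text
time_s: 30.48
tcp_pos: [0.7066, 0.0104, -0.0117]
ee_rot: [[-0.01, -1.0, 0.001], [-1.0, 0.01, -0.007], [0.007, -0.001, -1.0]]
wrist_force: [4.2, -19.8, -0.6]
gripper_width: 0.005
```

```bash
python3 - <<'E'
from h import *
st()
E
```

```text
t 30.48 tcp [706.6  10.4 -11.7] jaw 179.45 tilt [ 0.0008 -0.0072] F [  4.2 -19.8  -0.6] w 0.4 j [ 14.  40.   0.   1. -50. -15.]
```

{"method": "servo_tool", "body": {
  "slide": [
    [0,-0.2,0],
    [0,-0.1,0.6],
    [0,0,0.7],
    [-0.2,-0.42,0],
    [-0.2,-0.42,0],
    [-0.2,-0.42,0],
    [-0.2,-0.42,0],
    [-0.2,-0.42,0],
    [-0.2,-0.42,0],
    [-0.2,-0.42,0],
    [-0.2,-0.42,0],
    [-0.2,-0.42,0]
  ],
  "twist": [
    [0,0,0],
    [0,0,0],
    [0,0,-1],
    [0,0,-1],
    [0,0,-1],
    [0,0,-1],
    [0,0,-1],
    [0,0,-1],
    [0,0,-1],
    [0,0,-1],
    [0,0,-1],
    [0,0,-1]
  ],
  "gripper": [1,1,1,0,0,0,0,0,0,0,0,0]
}}

```text
time_s: 31.98
tcp_pos: [0.598, -0.2277, 0.0656]
ee_rot: [[-0.872, -0.49, 0.002], [-0.49, 0.872, 0.0], [-0.002, -0.001, -1.0]]
wrist_force: [0.4, 0.1, -0.4]
gripper_width: 0.936
```

{"method": "servo_tool", "body": {
  "slide": [
    [0,0,0],
    [0,0,0],
    [0,0,0],
    [0,0,0],
    [0,0,0],
    [0,0,0],
    [0,0,0],
    [0,0,0]
  ],
  "twist": [
    [0,0,-1],
    [0,0,-1],
    [0,0,-1],
    [0,0,-1],
    [0,0,-1],
    [0,0,-1],
    [0,0,-0.8],
    [0,0,0]
  ],
  "gripper": [0,0,0,0,0,0,0,0]
}}

```text
time_s: 32.98
tcp_pos: [0.5983, -0.227, 0.0653]
ee_rot: [[-0.981, 0.194, 0.002], [0.194, 0.981, 0.0], [-0.002, 0.0, -1.0]]
wrist_force: [0.3, -0.2, -0.0]
gripper_width: 1.001
```

```bash
python3 - <<'E'
from h import *
st(); w=cap("wrist","w17"); t=cap("top","t17")
[print('t',o) for o in cartons(t)];[print('w',o) for o in cartons(w,roi=1)]
cv2.imwrite("pics/t17z.png",cv2.resize(t["image"][120:275,265:445],None,fx=4,fy=3.8,interpolation=cv2.INTER_CUBIC))
E
```

```text
t 32.98 tcp [ 598.3 -227.    65.3] jaw 78.8 tilt [0.0018 0.0001] F [ 0.3 -0.2 -0. ] w 87.1 j [ -6.  30.  -7.  -0. -53. -95.]
w (array([397.8,   8.1]), array([ 468.9, -148.4]), array([27.3, 10.9]), np.float32(79.6))
w (array([292.2, 204.5]), array([ 590.4, -246.7]), array([27. , 72.6]), np.float32(-11.5))
w (array([293. , 288.5]), array([ 657. , -259.9]), array([26.5, 10.2]), np.float32(79.0))
```

View pics/w17.png

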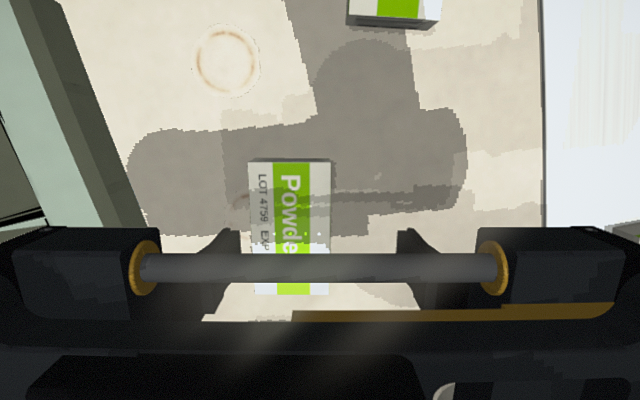

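View pics/t17z.png

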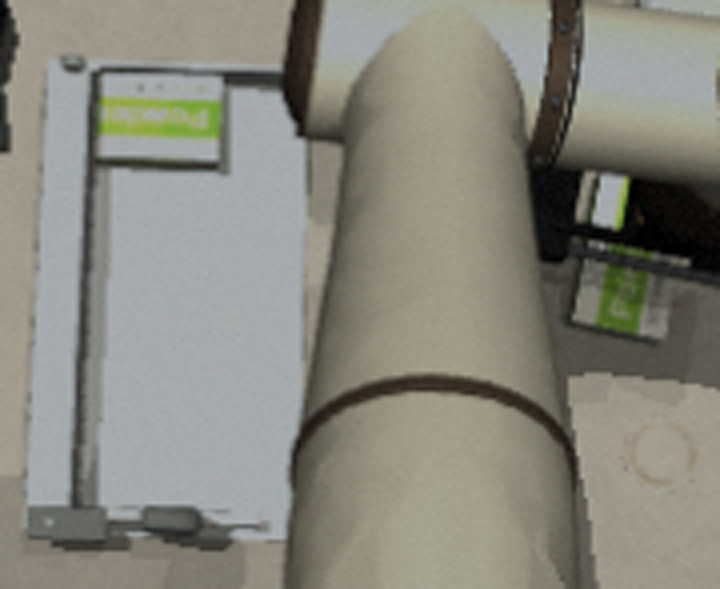

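{"method": "servo_tool", "body": {
  "slide": [
    [-0.12,-0.32,0],
    [0,0,-0.6],
    [0,0,-0.6],
    [0,0,-0.255],
    [0,0,0],
    [0,0,0],
    [0,0,0],
    [0,0,0],
    [0,0,0],
    [0,0,0]
  ],
  "twist": [
    [0,0,0],
    [0,0,0],
    [0,0,0],
    [0,0,0],
    [0,0,0],
    [0,0,0],
    [0,0,0],
    [0,0,0],
    [0,0,0],
    [0,0,0]
  ],
  "gripper": [0,0,0,0,0,0.6,0.6,0.6,0.6,0.6]
}}

```text
time_s: 34.33
tcp_pos: [0.591, -0.2469, -0.0218]
ee_rot: [[-0.981, 0.196, 0.001], [0.196, 0.981, -0.0], [-0.001, -0.0, -1.0]]
wrist_force: [-1.5, 0.8, 5.9]
gripper_width: 0.724
```

```bash
python3 - <<'E'
from h import *
st()
E
```

```text
t 34.33 tcp [ 591.  -246.9  -21.8] jaw 78.73 tilt [ 0.0012 -0.0005] F [-1.5  0.8  5.9] w 63.0 j [ -8.  36. -11.   0. -43. -93.]
```

{"method": "servo_tool", "body": {
  "slide": [
    [0,0,0.3],
    [0,0,0.75],
    [0.02,0.27,0],
    [0.02,0.27,0],
    [0.02,0.27,0],
    [0.02,0.27,0],
    [0.02,0.27,0],
    [0.02,0.27,0],
    [0.02,0.27,0],
    [0.02,0.27,0],
    [0.02,0.27,0],
    [0.02,0.27,0]
  ],
  "twist": [
    [0,0,0],
    [0,0,0],
    [0,0,1],
    [0,0,1],
    [0,0,1],
    [0,0,1],
    [0,0,1],
    [0,0,1],
    [0,0,1],
    [0,0,1],
    [0,0,1],
    [0,0,1]
  ],
  "gripper": [0.6,0.6,0.6,0.6,0.6,0.6,0.6,0.6,0.6,0.6,0.6,0.6]
}}

```text
time_s: 35.83
tcp_pos: [0.6023, -0.0842, 0.0407]
ee_rot: [[-0.657, -0.754, 0.0], [-0.754, 0.657, 0.0], [-0.0, 0.0, -1.0]]
wrist_force: [0.6, 0.1, -0.4]
gripper_width: 0.724
```

{"method": "servo_tool", "body": {
  "slide": [
    [0.02,0.27,0],
    [0.02,0.27,0],
    [0.02,0.27,0],
    [0.02,0.27,0],
    [0.02,0.27,0],
    [0,0.27,0],
    [0,0.12,0],
    [0,0,0]
  ],
  "twist": [
    [0,0,1],
    [0,0,1],
    [0,0,1],
    [0,0,1],
    [0,0,1],
    [0,0,1],
    [0,0,0.8],
    [0,0,0]
  ],
  "gripper": [0.6,0.6,0.6,0.6,0.6,0.6,0.6,0.6]
}}

```text
time_s: 36.83
tcp_pos: [0.6084, 0.0201, 0.0407]
ee_rot: [[-0.009, -1.0, 0.0], [-1.0, 0.009, 0.0], [-0.0, -0.0, -1.0]]
wrist_force: [0.4, 0.7, -0.7]
gripper_width: 0.723
```

```bash
python3 - <<'E'
from h import *
st(); w=cap("wrist","w18")
E
```

```text
t 36.83 tcp [608.4  20.1  40.7] jaw 179.5 tilt [0.0002 0.0002] F [ 0.4  0.7 -0.7] w 62.9 j [ 17.  29. -13.  -0. -48. -18.]
```

View pics/w18.png

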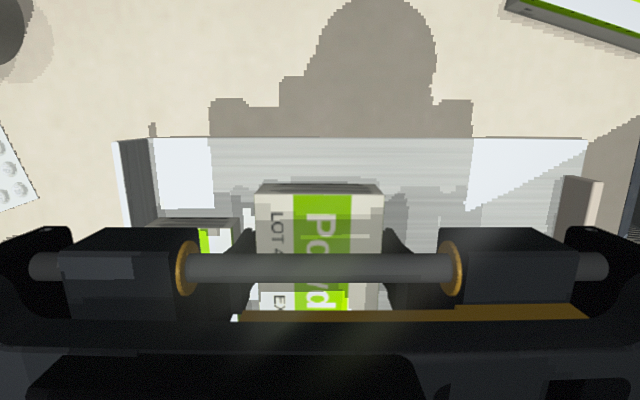

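{"method": "servo_tool", "body": {
  "slide": [
    [0,0,-0.4],
    [0,0,-0.4],
    [0,0,-0.145],
    [0,0,0],
    [0,0.15,0],
    [0,0.15,0],
    [0,0.15,0],
    [0,0.1,0],
    [0,0.03,0],
    [0,0.03,0],
    [0,0.02,0],
    [0,0,0]
  ],
  "twist": [
    [0,0,0],
    [0,0,0],
    [0,0,0],
    [0,0,0],
    [0,0,0],
    [0,0,0],
    [0,0,0],
    [0,0,0],
    [0,0,0],
    [0,0,0],
    [0,0,0],
    [0,0,0]
  ],
  "gripper": [0.6,0.6,0.6,0.6,0.6,0.6,0.6,0.6,0.6,0.6,0.6,0.6]
}}

```text
time_s: 38.38
tcp_pos: [0.6085, 0.0573, -0.0165]
ee_rot: [[-0.009, -1.0, -0.0], [-1.0, 0.009, -0.0], [0.0, 0.0, -1.0]]
wrist_force: [0.2, -0.6, -1.0]
gripper_width: 0.724
```

```bash
python3 - <<'E'
from h import *
st()
E
```

```text
t 38.38 tcp [608.5  57.3 -16.5] jaw 179.49 tilt [-0. -0.] F [ 0.2 -0.6 -1. ] w 63.0 j [ 21.  33. -15.   0. -42. -21.]
```

{"method": "servo_tool", "body": {
  "slide": [
    [0,0.03,0],
    [0,0.03,0],
    [0,0.02,0],
    [0,0,0]
  ],
  "twist": [
    [0,0,0],
    [0,0,0],
    [0,0,0],
    [0,0,0]
  ],
  "gripper": [0.6,0.6,0.6,0.6]
}}

```text
time_s: 38.88
tcp_pos: [0.6083, 0.0576, -0.0163]
ee_rot: [[-0.009, -1.0, -0.002], [-1.0, 0.009, -0.005], [0.005, 0.002, -1.0]]
wrist_force: [3.6, -15.5, 0.2]
gripper_width: 0.725
```

```bash
python3 - <<'E'
from h import *
st()
E
```

```text
t 38.88 tcp [608.3  57.6 -16.3] jaw 179.5 tilt [-0.002  -0.0052] F [  3.6 -15.5   0.2] w 63.1 j [ 21.  33. -15.   0. -42. -21.]
```

{"method": "servo_tool", "body": {
  "slide": [
    [0,-0.04,0],
    [0,0,0],
    [0,0,0],
    [0,0,0.3],
    [0,0,0.5],
    [-0.5,0.2,0],
    [-0.44,0.17,0],
    [0,0,0],
    [0,0,0],
    [0,0,0],
    [0,0,0],
    [0,0,0]
  ],
  "twist": [
    [0,0,0],
    [0,0,0],
    [0,0,0],
    [0,0,0],
    [0,0,0],
    [0,0,0],
    [0,0,0],
    [0,0,0],
    [0,0,0],
    [0,0,0],
    [0,0,0],
    [0,0,0]
  ],
  "gripper": [0.6,0.17,0.17,0.17,0.17,1,1,1,1,1,1,1]
}}

```text
time_s: 40.38
tcp_pos: [0.5523, 0.0818, 0.0313]
ee_rot: [[-0.009, -1.0, -0.0], [-1.0, 0.009, -0.0], [0.0, 0.0, -1.0]]
wrist_force: [-0.0, 0.5, 1.2]
gripper_width: 0.119
```

{"method": "servo_tool", "body": {
  "slide": [
    [0,0,-0.3],
    [0,0,-0.46],
    [0,0,0],
    [0.15,0,0],
    [0.15,0,0],
    [0.15,0,0],
    [0.15,0,0],
    [0,0,0]
  ],
  "twist": [
    [0,0,0],
    [0,0,0],
    [0,0,0],
    [0,0,0],
    [0,0,0],
    [0,0,0],
    [0,0,0],
    [0,0,0]
  ],
  "gripper": [1,1,1,1,1,1,1,1]
}}

```text
time_s: 41.38
tcp_pos: [0.5892, 0.0821, -0.014]
ee_rot: [[-0.009, -1.0, 0.001], [-1.0, 0.009, 0.0], [-0.0, -0.001, -1.0]]
wrist_force: [0.5, -0.1, -0.2]
gripper_width: 0.004
```

```bash
python3 - <<'E'
from h import *
st()
E
```

```text
t 41.38 tcp [589.2  82.1 -14. ] jaw 179.49 tilt [0.0013 0.0004] F [ 0.5 -0.1 -0.2] w 0.4 j [ 24.  32. -18.   0. -41. -24.]
```

{"method": "servo_tool", "body": {
  "slide": [
    [0.04,0,0],
    [0.04,0,0],
    [0.03,0,0],
    [0.03,0,0],
    [0.02,0,0],
    [0,0,0]
  ],
  "twist": [
    [0,0,0],
    [0,0,0],
    [0,0,0],
    [0,0,0],
    [0,0,0],
    [0,0,0]
  ],
  "gripper": [1,1,1,1,1,1]
}}

```text
time_s: 42.12
tcp_pos: [0.5961, 0.0819, -0.0143]
ee_rot: [[-0.009, -1.0, -0.003], [-1.0, 0.009, -0.001], [0.001, 0.003, -1.0]]
wrist_force: [-4.8, 1.1, 2.9]
gripper_width: 0.004
```

```bash
python3 - <<'E'
from h import *
st()
E
```

```text
t 42.12 tcp [596.1  81.9 -14.3] jaw 179.49 tilt [-0.0032 -0.0006] F [-4.8  1.1  2.9] w 0.4 j [ 23.  32. -16.  -0. -41. -24.]
```

Contact exactly at 596; press a little firmer, then push its end.

{"method": "servo_tool", "body": {
  "slide": [
    [0.03,0,0],
    [0.03,0,0],
    [0,0,0],
    [-0.25,0,0],
    [0,-0.2,0.4],
    [0.2,-0.5,0.4],
    [0.3,-0.62,0],
    [0.4,0,0],
    [0,0,-0.4],
    [0,0,-0.4],
    [0,0,0]
  ],
  "twist": [
    [0,0,0],
    [0,0,0],
    [0,0,0],
    [0,0,0],
    [0,0,0],
    [0,0,0],
    [0,0,0],
    [0,0,0],
    [0,0,0],
    [0,0,0],
    [0,0,0]
  ],
  "gripper": [1,1,1,1,1,1,1,1,1,1,1]
}}

```text
time_s: 43.5
tcp_pos: [0.6393, 0.0024, -0.016]
ee_rot: [[-0.009, -1.0, -0.003], [-1.0, 0.009, -0.001], [0.001, 0.003, -1.0]]
wrist_force: [-0.8, -0.3, 0.4]
gripper_width: 0.004
```

```bash
python3 - <<'E'
from h import *
st()
E
```

```text
t 43.5 tcp [639.3   2.4 -16. ] jaw 179.49 tilt [-0.0031 -0.0008] F [-0.8 -0.3  0.4] w 0.3 j [ 15.  35. -11.   0. -44. -15.]
```

{"method": "servo_tool", "body": {
  "slide": [
    [0,0.07,0],
    [0,0.05,0],
    [0,0.03,0],
    [0,0.03,0],
    [0,0.03,0],
    [0,0.02,0],
    [0,0,0]
  ],
  "twist": [
    [0,0,0],
    [0,0,0],
    [0,0,0],
    [0,0,0],
    [0,0,0],
    [0,0,0],
    [0,0,0]
  ],
  "gripper": [1,1,1,1,1,1,1]
}}

```text
time_s: 44.38
tcp_pos: [0.6412, 0.011, -0.0127]
ee_rot: [[-0.009, -1.0, 0.001], [-1.0, 0.009, -0.006], [0.006, -0.001, -1.0]]
wrist_force: [3.9, -19.2, 0.9]
gripper_width: 0.004
```

```bash
python3 - <<'E'
from h import *
st()
E
```

```text
t 44.38 tcp [641.2  11.  -12.7] jaw 179.49 tilt [ 0.0007 -0.0058] F [  3.9 -19.2   0.9] w 0.3 j [ 16.  35. -11.   0. -44. -16.]
```

{"method": "servo_tool", "body": {
  "slide": [
    [0,-0.2,0],
    [0,-0.1,0.6],
    [0,0,0.7],
    [-0.3,-0.2,0],
    [-0.3,-0.2,0],
    [-0.3,-0.2,0],
    [-0.3,-0.2,0],
    [-0.3,-0.2,0],
    [-0.3,-0.2,0],
    [-0.3,-0.2,0],
    [-0.3,-0.2,0],
    [-0.3,-0.2,0]
  ],
  "twist": [
    [0,0,0],
    [0,0,0],
    [0,0,-1],
    [0,0,-1],
    [0,0,-1],
    [0,0,-1],
    [0,0,-1],
    [0,0,-1],
    [0,0,-1],
    [0,0,-1],
    [0,0,-1],
    [0,0,-1]
  ],
  "gripper": [1,1,1,0,0,0,0,0,0,0,0,0]
}}

```text
time_s: 45.88
tcp_pos: [0.4779, -0.1092, 0.0644]
ee_rot: [[-0.872, -0.49, 0.001], [-0.49, 0.872, 0.001], [-0.002, -0.0, -1.0]]
wrist_force: [-0.1, -0.3, 0.3]
gripper_width: 0.937
```

{"method": "servo_tool", "body": {
  "slide": [
    [-0.3,-0.1,0],
    [-0.3,-0.1,0],
    [0,0,0],
    [0,0,0],
    [0,0,0],
    [0,0,0],
    [0,0,0],
    [0,0,0]
  ],
  "twist": [
    [0,0,-1],
    [0,0,-1],
    [0,0,-1],
    [0,0,-1],
    [0,0,-1],
    [0,0,-1],
    [0,0,-1],
    [0,0,-0.25]
  ],
  "gripper": [0,0,0,0,0,0,0,0]
}}

```text
time_s: 46.88
tcp_pos: [0.4425, -0.121, 0.0643]
ee_rot: [[-0.97, 0.242, 0.001], [0.242, 0.97, 0.0], [-0.001, 0.001, -1.0]]
wrist_force: [-0.1, -0.0, 0.1]
gripper_width: 0.998
```

{"method": "servo_tool", "body": {
  "slide": [
    [0,0,0]
  ],
  "twist": [
    [0,0,0]
  ],
  "gripper": [0]
}}

```text
time_s: 47.0
tcp_pos: [0.4424, -0.1212, 0.0641]
ee_rot: [[-0.971, 0.241, 0.001], [0.241, 0.971, 0.0], [-0.001, 0.0, -1.0]]
wrist_force: [0.6, -0.7, -0.1]
gripper_width: 0.998
```

```bash
python3 - <<'E'
from h import *
st(); w=cap("wrist","w19"); t=cap("top","t19")
[print('t',o) for o in cartons(t)];[print('w',o) for o in cartons(w,roi=1)]
cv2.imwrite("pics/t19z.png",cv2.resize(t["image"][120:275,265:445],None,fx=4,fy=3.8,interpolation=cv2.INTER_CUBIC))
E
```

```text
t 47.0 tcp [ 442.4 -121.2   64.1] jaw 76.08 tilt [0.0007 0.0002] F [ 0.6 -0.7 -0.1] w 86.8 j [   5.   15.  -32.   -0.  -43. -109.]
t (array([376.4, 269.7]), array([ 394. , -126.8]), array([26.5, 49.3]), np.float32(-14.0))
w (array([292.8, 186.2]), array([ 417.7, -135.6]), array([ 27. , 104.7]), np.float32(-14.2))
```

View pics/w19.png

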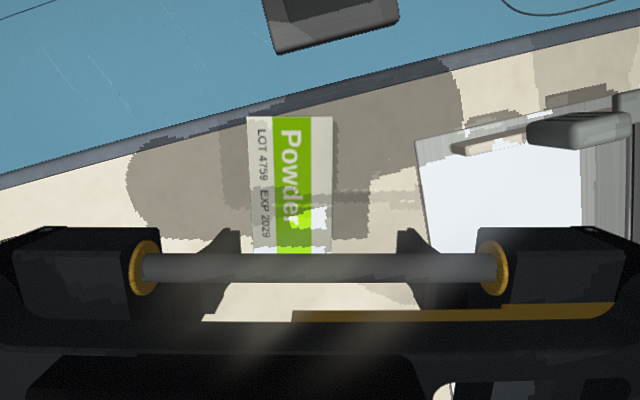

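View pics/t19z.png

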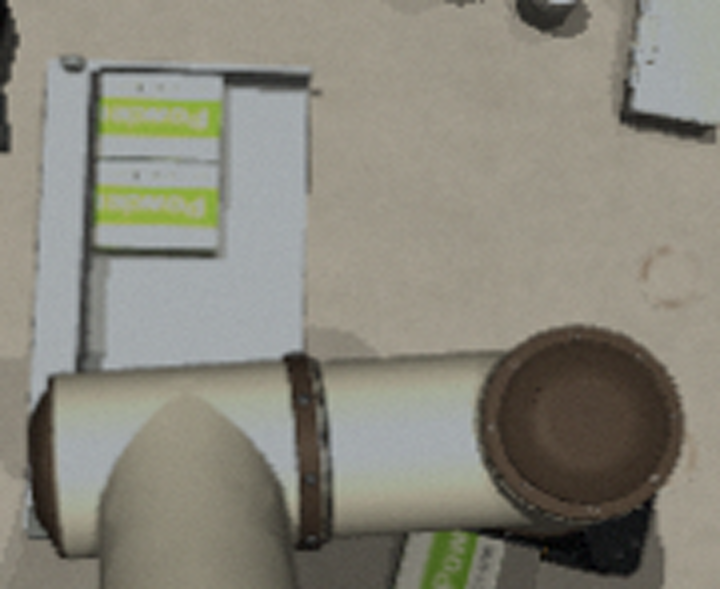

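{"method": "servo_tool", "body": {
  "slide": [
    [-0.33,-0.08,0],
    [-0.33,-0.08,0],
    [0,0,-0.6],
    [0,0,-0.6],
    [0,0,-0.235],
    [0,0,0],
    [0,0,0],
    [0,0,0],
    [0,0,0],
    [0,0,0],
    [0,0,0]
  ],
  "twist": [
    [0,0,0],
    [0,0,0],
    [0,0,0],
    [0,0,0],
    [0,0,0],
    [0,0,0],
    [0,0,0],
    [0,0,0],
    [0,0,0],
    [0,0,0],
    [0,0,0]
  ],
  "gripper": [0,0,0,0,0,0,0.6,0.6,0.6,0.6,0.6]
}}

```text
time_s: 48.48
tcp_pos: [0.403, -0.131, -0.0216]
ee_rot: [[-0.97, 0.242, 0.001], [0.242, 0.97, -0.0], [-0.001, 0.0, -1.0]]
wrist_force: [-1.8, 0.3, 5.2]
gripper_width: 0.722
```

```bash
python3 - <<'E'
from h import *
st()
E
```

```text
t 48.48 tcp [ 403.  -131.   -21.6] jaw 76.01 tilt [ 0.001 -0.   ] F [-1.8  0.3  5.2] w 62.9 j [   4.   21.  -42.    0.  -27. -108.]
```

{"method": "servo_tool", "body": {
  "slide": [
    [0,0,0.3],
    [0,0,0.7],
    [0.24,0,0.3],
    [0.24,0,0.3],
    [0.24,0.1,0],
    [0.24,0.1,0],
    [0.24,0.2,0],
    [0.24,0.2,0],
    [0.24,0.2,0],
    [0.24,0.2,0],
    [0.24,0.2,0],
    [0.24,0.2,0]
  ],
  "twist": [
    [0,0,0],
    [0,0,0],
    [0,0,1],
    [0,0,1],
    [0,0,1],
    [0,0,1],
    [0,0,1],
    [0,0,1],
    [0,0,1],
    [0,0,1],
    [0,0,1],
    [0,0,1]
  ],
  "gripper": [0.6,0.6,0.6,0.6,0.6,0.6,0.6,0.6,0.6,0.6,0.6,0.6]
}}

```text
time_s: 49.98
tcp_pos: [0.5465, -0.0465, 0.0732]
ee_rot: [[-0.692, -0.722, -0.001], [-0.722, 0.692, 0.0], [0.001, 0.001, -1.0]]
wrist_force: [0.3, -0.2, -1.1]
gripper_width: 0.725
```

{"method": "servo_tool", "body": {
  "slide": [
    [0,0.2,0],
    [0,0.2,0],
    [0,0.2,0],
    [0,0.2,0],
    [0,0.2,0],
    [0,0.1,0],
    [0,0,0],
    [0,0,0],
    [0,0,0]
  ],
  "twist": [
    [0,0,1],
    [0,0,1],
    [0,0,1],
    [0,0,1],
    [0,0,1],
    [0,0,1],
    [0,0,1],
    [0,0,0.25],
    [0,0,0]
  ],
  "gripper": [0.6,0.6,0.6,0.6,0.6,0.6,0.6,0.6,0.6]
}}

```text
time_s: 51.1
tcp_pos: [0.5464, 0.0189, 0.0735]
ee_rot: [[-0.01, -1.0, -0.001], [-1.0, 0.01, -0.0], [0.0, 0.001, -1.0]]
wrist_force: [-0.5, 0.2, -1.3]
gripper_width: 0.719
```

```bash
python3 - <<'E'
from h import *
st(); w=cap("wrist","w20")
E
```

```text
t 51.1 tcp [546.4  18.9  73.5] jaw 179.43 tilt [-0.0006 -0.    ] F [-0.5  0.2 -1.3] w 62.5 j [ 19.  21. -20.  -0. -49. -20.]
```

View pics/w20.png

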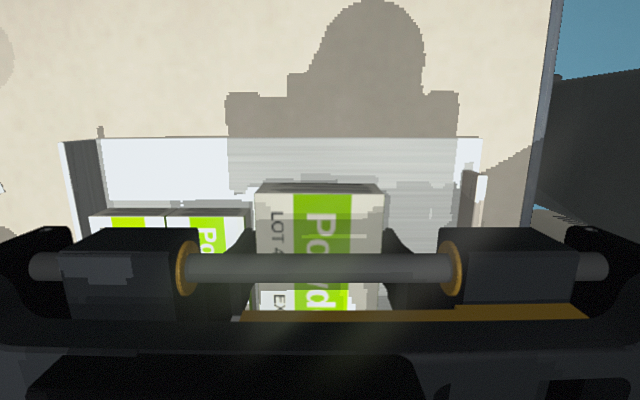

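{"method": "servo_tool", "body": {
  "slide": [
    [0,0,-0.5],
    [0,0,-0.5],
    [0,0,-0.35],
    [0,0,-0.14],
    [0,0,0],
    [0,0.15,0],
    [0,0.15,0],
    [0,0.15,0],
    [0,0.1,0],
    [0,0.04,0],
    [0,0.03,0],
    [0,0,0]
  ],
  "twist": [
    [0,0,0],
    [0,0,0],
    [0,0,0],
    [0,0,0],
    [0,0,0],
    [0,0,0],
    [0,0,0],
    [0,0,0],
    [0,0,0],
    [0,0,0],
    [0,0,0],
    [0,0,0]
  ],
  "gripper": [0.6,0.6,0.6,0.6,0.6,0.6,0.6,0.6,0.6,0.6,0.6,0.6]
}}

```text
time_s: 52.65
tcp_pos: [0.5466, 0.0562, -0.0157]
ee_rot: [[-0.009, -1.0, -0.0], [-1.0, 0.009, -0.0], [0.0, 0.0, -1.0]]
wrist_force: [-0.0, 0.3, -0.0]
gripper_width: 0.722
```

{"method": "servo_tool", "body": {
  "slide": [
    [0,0.03,0],
    [0,0.03,0],
    [0,0,0]
  ],
  "twist": [
    [0,0,0],
    [0,0,0],
    [0,0,0]
  ],
  "gripper": [0.6,0.6,0.6]
}}

```text
time_s: 53.02
tcp_pos: [0.5466, 0.0583, -0.0156]
ee_rot: [[-0.008, -1.0, -0.001], [-1.0, 0.008, -0.002], [0.002, 0.001, -1.0]]
wrist_force: [1.3, -5.4, -0.6]
gripper_width: 0.721
```

```bash
python3 - <<'E'
from h import *
st()
E
```

```text
t 53.02 tcp [546.6  58.3 -15.6] jaw 179.51 tilt [-0.0008 -0.0019] F [ 1.3 -5.4 -0.6] w 62.8 j [ 23.  29. -24.   0. -37. -24.]
```

{"method": "servo_tool", "body": {
  "slide": [
    [0,0.03,0],
    [0,0.03,0],
    [0,0,0],
    [0,-0.04,0],
    [0,0,0],
    [0,0,0],
    [0,0,0.3],
    [0,0,0.5],
    [-0.2,0.1,0.2],
    [-0.2,0.1,0],
    [-0.2,0.1,0],
    [-0.2,0.08,0]
  ],
  "twist": [
    [0,0,0],
    [0,0,0],
    [0,0,0],
    [0,0,0],
    [0,0,0],
    [0,0,0],
    [0,0,0],
    [0,0,0],
    [0,0,-1],
    [0,0,-1],
    [0,0,-1],
    [0,0,-1]
  ],
  "gripper": [0.6,0.6,0.6,0.6,0.17,0.17,0.17,0.17,1,1,1,1]
}}

```text
time_s: 54.52
tcp_pos: [0.4984, 0.0848, 0.0446]
ee_rot: [[-0.417, -0.909, 0.001], [-0.909, 0.417, 0.001], [-0.001, -0.0, -1.0]]
wrist_force: [0.2, 0.5, -0.4]
gripper_width: 0.457
```

{"method": "servo_tool", "body": {
  "slide": [
    [-0.15,0,0],
    [0,0,0],
    [0,0,0],
    [0,0,0],
    [0,0,0],
    [0,0,0],
    [0,0,0],
    [0,0,0],
    [0,0,0],
    [0,0,0],
    [0,0,0],
    [0,0,0]
  ],
  "twist": [
    [0,0,-1],
    [0,0,-1],
    [0,0,-1],
    [0,0,-1],
    [0,0,-1],
    [0,0,-1],
    [0,0,-1],
    [0,0,-1],
    [0,0,-1],
    [0,0,-1],
    [0,0,-1],
    [0,0,0]
  ],
  "gripper": [1,1,1,1,1,1,1,1,1,1,1,1]
}}

```text
time_s: 56.02
tcp_pos: [0.4897, 0.0844, 0.0445]
ee_rot: [[-1.0, 0.007, 0.0], [0.007, 1.0, 0.0], [-0.0, 0.0, -1.0]]
wrist_force: [-0.3, -0.0, 0.2]
gripper_width: 0.004
```

```bash
python3 - <<'E'
from h import *
st(); w=cap("wrist","w21"); [print('w',o) for o in cartons(w,roi=1,z=.031)]
E
```

```text
t 56.02 tcp [489.7  84.4  44.5] jaw 89.62 tilt [0.0004 0.0004] F [-0.3 -0.   0.2] w 0.3 j [  29.   19.  -29.   -0.  -42. -119.]
```

View pics/w21.png

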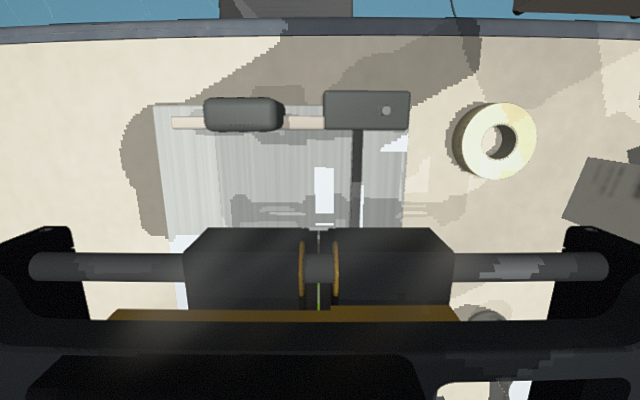

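{"method": "servo_tool", "body": {
  "slide": [
    [0,-0.07,0],
    [0,0,-0.4],
    [0,0,-0.4],
    [0,0,-0.175],
    [0.1,0,0],
    [0.15,0,0],
    [0.15,0,0],
    [0.12,0,0],
    [0.05,0,0],
    [0.05,0,0],
    [0,0,0]
  ],
  "twist": [
    [0,0,0],
    [0,0,0],
    [0,0,0],
    [0,0,0],
    [0,0,0],
    [0,0,0],
    [0,0,0],
    [0,0,0],
    [0,0,0],
    [0,0,0],
    [0,0,0]
  ],
  "gripper": [1,1,1,1,1,1,1,1,1,1,1]
}}

```text
time_s: 57.45
tcp_pos: [0.5272, 0.0797, -0.0141]
ee_rot: [[-1.0, 0.009, 0.001], [0.009, 1.0, 0.0], [-0.001, 0.0, -1.0]]
wrist_force: [0.4, -1.3, -0.0]
gripper_width: 0.007
```

```bash
python3 - <<'E'
from h import *
st()
E
```

```text
t 57.45 tcp [527.2  79.7 -14.1] jaw 89.51 tilt [0.0006 0.0002] F [ 0.4 -1.3 -0. ] w 0.6 j [  26.   27.  -27.    0.  -36. -117.]
```

{"method": "servo_tool", "body": {
  "slide": [
    [0.03,0,0],
    [0.03,0,0],
    [0.03,0,0],
    [0.03,0,0],
    [0,0,0]
  ],
  "twist": [
    [0,0,0],
    [0,0,0],
    [0,0,0],
    [0,0,0],
    [0,0,0]
  ],
  "gripper": [1,1,1,1,1]
}}

```text
time_s: 58.08
tcp_pos: [0.5308, 0.0791, -0.0147]
ee_rot: [[-1.0, 0.01, -0.006], [0.01, 1.0, -0.002], [0.006, -0.002, -1.0]]
wrist_force: [-7.2, 2.3, 5.2]
gripper_width: 0.004
```

```bash
python3 - <<'E'
from h import *
st()
E
```

```text
t 58.08 tcp [530.8  79.1 -14.7] jaw 89.46 tilt [-0.0064 -0.0015] F [-7.2  2.3  5.2] w 0.4 j [  26.   28.  -26.   -0.  -37. -116.]
```

{"method": "servo_tool", "body": {
  "slide": [
    [0.03,0,0],
    [0.03,0,0],
    [0,0,0],
    [-0.25,0,0],
    [0,-0.3,0.4],
    [0.3,-0.5,0.4],
    [0.4,-0.55,0],
    [0.22,0,0],
    [0,0,-0.4],
    [0,0,-0.4],
    [0,0,0]
  ],
  "twist": [
    [0,0,0],
    [0,0,0],
    [0,0,0],
    [0,0,0],
    [0,0,0],
    [0,0,0],
    [0,0,0],
    [0,0,0],
    [0,0,0],
    [0,0,0],
    [0,0,0]
  ],
  "gripper": [1,1,1,1,1,1,1,1,1,1,1]
}}

```text
time_s: 59.45
tcp_pos: [0.5763, -0.0012, -0.016]
ee_rot: [[-1.0, 0.008, -0.004], [0.008, 1.0, -0.001], [0.004, -0.001, -1.0]]
wrist_force: [-0.3, -1.2, 0.8]
gripper_width: 0.002
```

{"method": "servo_tool", "body": {
  "slide": [
    [0,0.05,0],
    [0,0.05,0],
    [0,0.05,0],
    [0,0,0]
  ],
  "twist": [
    [0,0,0],
    [0,0,0],
    [0,0,0],
    [0,0,0]
  ],
  "gripper": [1,1,1,1]
}}

```text
time_s: 59.95
tcp_pos: [0.5781, 0.008, -0.0136]
ee_rot: [[-1.0, 0.008, 0.001], [0.008, 1.0, 0.0], [-0.001, 0.0, -1.0]]
wrist_force: [0.7, 1.0, 0.7]
gripper_width: 0.006
```

```bash
python3 - <<'E'
from h import *
st()
E
```

```text
t 59.95 tcp [578.1   8.  -13.6] jaw 89.54 tilt [0.001  0.0003] F [0.7 1.  0.7] w 0.5 j [  17.   31.  -20.    0.  -39. -107.]
```

{"method": "servo_tool", "body": {
  "slide": [
    [0,0.04,0],
    [0,0.04,0],
    [0,0.03,0],
    [0,0.03,0],
    [0,0.02,0],
    [0,0,0]
  ],
  "twist": [
    [0,0,0],
    [0,0,0],
    [0,0,0],
    [0,0,0],
    [0,0,0],
    [0,0,0]
  ],
  "gripper": [1,1,1,1,1,1]
}}

```text
time_s: 60.7
tcp_pos: [0.5776, 0.0135, -0.014]
ee_rot: [[-1.0, 0.009, -0.002], [0.009, 1.0, -0.004], [0.002, -0.004, -1.0]]
wrist_force: [3.2, -14.6, 0.1]
gripper_width: 0.005
```

```bash
python3 - <<'E'
from h import *
st()
E
```

```text
t 60.7 tcp [577.6  13.5 -14. ] jaw 89.49 tilt [-0.0017 -0.0041] F [  3.2 -14.6   0.1] w 0.4 j [  18.   31.  -20.    0.  -39. -108.]
```

{"method": "servo_tool", "body": {
  "slide": [
    [0,-0.2,0],
    [0,0,0.7],
    [0,0,0.95],
    [-0.26,0.08,0],
    [-0.26,0.08,0],
    [-0.26,0.08,0],
    [-0.26,0.08,0],
    [-0.26,0.08,0],
    [-0.26,0.08,0],
    [-0.26,0.08,0],
    [-0.26,0.08,0],
    [-0.26,0.08,0]
  ],
  "twist": [
    [0,0,0],
    [0,0,0],
    [0,0,1],
    [0,0,1],
    [0,0,1],
    [0,0,1],
    [0,0,1],
    [0,0,1],
    [0,0,1],
    [0,0,1],
    [0,0,1],
    [0,0,1]
  ],
  "gripper": [1,1,0.4,0.4,0.4,0.4,0.4,0.4,0.4,0.4,0.4,0.4]
}}

```text
time_s: 62.2
tcp_pos: [0.4369, 0.0487, 0.0849]
ee_rot: [[-0.505, -0.863, 0.0], [-0.863, 0.505, 0.001], [-0.001, 0.0, -1.0]]
wrist_force: [0.5, 0.4, 0.5]
gripper_width: 0.606
```

{"method": "servo_tool", "body": {
  "slide": [
    [-0.25,0.08,0],
    [0,0,0],
    [0,0,0],
    [0,0,0],
    [0,0,0],
    [0,0,0]
  ],
  "twist": [
    [0,0,1],
    [0,0,1],
    [0,0,1],
    [0,0,1],
    [0,0,1],
    [0,0,0]
  ],
  "gripper": [0.4,0.4,0.4,0.4,0.4,0.4]
}}

```text
time_s: 62.95
tcp_pos: [0.4224, 0.0534, 0.0849]
ee_rot: [[-0.01, -1.0, 0.0], [-1.0, 0.01, 0.0], [-0.0, -0.0, -1.0]]
wrist_force: [-0.1, -0.2, 0.8]
gripper_width: 0.599
```

```bash
python3 - <<'E'
from h import *
st(); w=cap("wrist","w22"); t=cap("top","t22")
cv2.imwrite("pics/t22z.png",cv2.resize(t["image"][120:275,265:445],None,fx=4,fy=3.8,interpolation=cv2.INTER_CUBIC))
E
```

```text
t 62.95 tcp [422.4  53.4  84.9] jaw 179.44 tilt [0.0001 0.0005] F [-0.1 -0.2  0.8] w 52.2 j [ 29.  10. -35.  -0. -45. -30.]
```

View pics/w22.png

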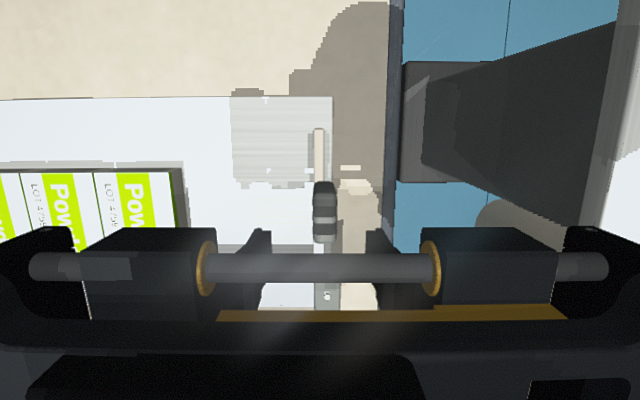

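View pics/t22.png

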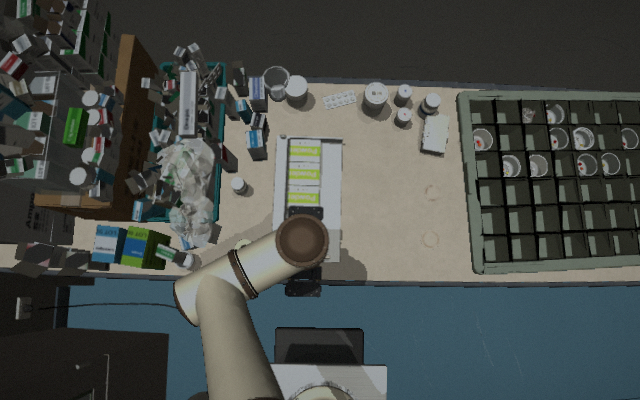

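View pics/t22z.png

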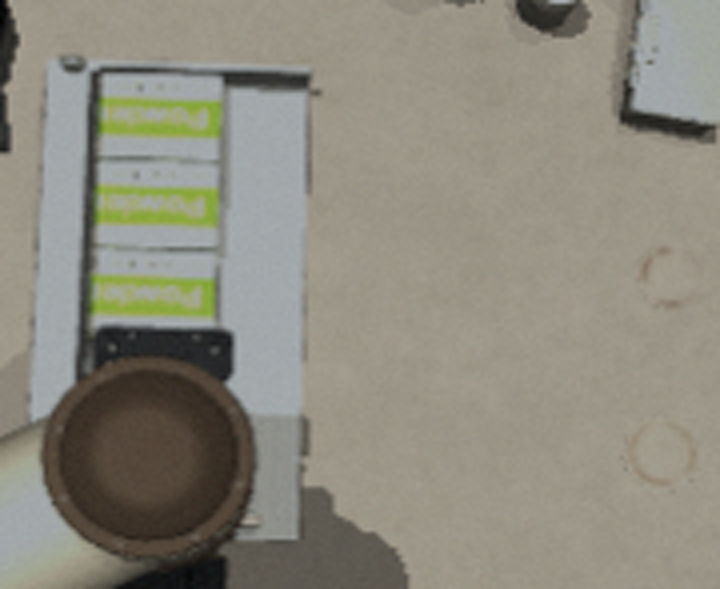

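{"method": "servo_tool", "body": {
  "slide": [
    [-0.06,-0.07,0],
    [0,0,-0.5],
    [0,0,-0.55],
    [0,0,0],
    [0,0,0],
    [0,0,0],
    [0,0,0],
    [0,0,0],
    [0,0,0],
    [0,0,0],
    [0,0,0]
  ],
  "twist": [
    [0,0,0],
    [0,0,0],
    [0,0,0],
    [0,0,0],
    [0,0,0],
    [0,0,0],
    [0,0,0],
    [0,0,0],
    [0,0,0],
    [0,0,0],
    [0,0,0]
  ],
  "gripper": [0.4,0.4,0.4,0.4,1,1,1,1,1,1,1]
}}

```text
time_s: 64.42
tcp_pos: [0.419, 0.0491, 0.0222]
ee_rot: [[-0.008, -1.0, 0.0], [-1.0, 0.008, 0.0], [-0.0, -0.0, -1.0]]
wrist_force: [-1.7, 0.1, 5.4]
gripper_width: 0.181
```

```bash
python3 - <<'E'
from h import *
st()
E
```

```text
t 64.42 tcp [419.   49.1  22.2] jaw 179.52 tilt [0.0003 0.    ] F [-1.7  0.1  5.4] w 15.7 j [ 29.  16. -40.   0. -34. -29.]
```

{"method": "servo_tool", "body": {
  "slide": [
    [0.2,-0.002,0],
    [0.3,-0.002,0],
    [0.3,-0.002,0],
    [0.3,-0.003,0],
    [0.3,-0.003,0],
    [0.2,-0.002,0],
    [0.15,-0.002,0],
    [0.05,0,0],
    [0,0,0]
  ],
  "twist": [
    [0,0,0],
    [0,0,0],
    [0,0,0],
    [0,0,0],
    [0,0,0],
    [0,0,0],
    [0,0,0],
    [0,0,0],
    [0,0,0]
  ],
  "gripper": [1,1,1,1,1,1,1,1,1]
}}

```text
time_s: 65.55
tcp_pos: [0.5281, 0.0481, 0.0222]
ee_rot: [[-0.008, -1.0, 0.002], [-1.0, 0.008, 0.0], [-0.0, -0.002, -1.0]]
wrist_force: [1.2, -0.7, 4.3]
gripper_width: 0.182
```

```bash
python3 - <<'E'
from h import *
st()
E
```

```text
t 65.55 tcp [528.1  48.1  22.2] jaw 179.52 tilt [0.0019 0.0001] F [ 1.2 -0.7  4.3] w 15.8 j [ 23.  24. -25.   0. -41. -23.]
```

{"method": "servo_tool", "body": {
  "slide": [
    [0.03,0,0],
    [0.03,0,0],
    [0.03,0,0],
    [0,0,0]
  ],
  "twist": [
    [0,0,0],
    [0,0,0],
    [0,0,0],
    [0,0,0]
  ],
  "gripper": [1,1,1,1]
}}

```text
time_s: 66.05
tcp_pos: [0.5325, 0.048, 0.0222]
ee_rot: [[-0.008, -1.0, 0.0], [-1.0, 0.008, -0.0], [0.0, -0.0, -1.0]]
wrist_force: [-0.6, -0.4, 5.9]
gripper_width: 0.183
```

```bash
python3 - <<'E'
from h import *
st()
E
```

```text
t 66.05 tcp [532.5  48.   22.2] jaw 179.52 tilt [ 0.0004 -0.0001] F [-0.6 -0.4  5.9] w 15.9 j [ 23.  24. -25.   0. -41. -23.]
```

{"method": "servo_tool", "body": {
  "slide": [
    [0.02,0,0],
    [0.02,0,0],
    [0.02,0,0],
    [0,0,0]
  ],
  "twist": [
    [0,0,0],
    [0,0,0],
    [0,0,0],
    [0,0,0]
  ],
  "gripper": [1,1,1,1]
}}

```text
time_s: 66.55
tcp_pos: [0.5336, 0.0479, 0.0222]
ee_rot: [[-0.009, -1.0, -0.004], [-1.0, 0.009, -0.001], [0.001, 0.004, -1.0]]
wrist_force: [-6.5, 0.7, 11.1]
gripper_width: 0.18
```

```bash
python3 - <<'E'
from h import *
st()
E
```

```text
t 66.55 tcp [533.6  47.9  22.2] jaw 179.49 tilt [-0.004  -0.0006] F [-6.5  0.7 11.1] w 15.6 j [ 22.  25. -24.  -0. -41. -23.]
```

{"method": "servo_tool", "body": {
  "slide": [
    [0.02,0,0],
    [0.02,0,0],
    [0,0,0],
    [0,0,0],
    [0,0,0],
    [0,0,0],
    [0,0,0.3],
    [0,0,0.6],
    [0,0,0.6],
    [0,0,0.6],
    [0,0,0]
  ],
  "twist": [
    [0,0,0],
    [0,0,0],
    [0,0,0],
    [0,0,0],
    [0,0,0],
    [0,0,0],
    [0,0,0],
    [0,0,0],
    [0,0,0],
    [0,0,0],
    [0,0,0]
  ],
  "gripper": [1,1,1,0.5,0.5,0.5,0.5,0.5,0.5,0.5,0.5]
}}

```text
time_s: 67.92
tcp_pos: [0.5406, 0.0486, 0.1509]
ee_rot: [[-0.008, -1.0, 0.007], [-1.0, 0.008, 0.002], [-0.002, -0.007, -1.0]]
wrist_force: [0.1, -0.2, -0.6]
gripper_width: 0.498
```

{"method": "servo_tool", "body": {
  "slide": [
    [-0.3,-0.7,0],
    [-0.3,-0.9,0],
    [-0.2,-0.9,0],
    [0,-0.9,0],
    [0,-0.8,0],
    [0,0,0]
  ],
  "twist": [
    [0,0,0],
    [0,0,0],
    [0,0,0],
    [0,0,0],
    [0,0,0],
    [0,0,0]
  ],
  "gripper": [0.5,0.5,0.5,0.5,0.5,0.5]
}}

```text
time_s: 68.68
tcp_pos: [0.4893, -0.2065, 0.1463]
ee_rot: [[-0.014, -1.0, -0.002], [-1.0, 0.014, 0.0], [-0.0, 0.002, -1.0]]
wrist_force: [-0.4, 0.3, -0.1]
gripper_width: 0.501
```

```bash
python3 - <<'E'
from h import *
st(); t=cap("top","t23"); s=cap("scene","s23"); w=cap("wrist","w23")
im=t["image"]
cv2.imwrite("pics/t23z.png",cv2.resize(im[128:215,265:350],None,fx=7,fy=6.8,interpolation=cv2.INTER_CUBIC))
cv2.imwrite("pics/s23z.png",cv2.resize(s["image"][140:260,230:390],None,fx=5,fy=5,interpolation=cv2.INTER_CUBIC))
for o in cartons(t,roi=1,z=.031):
    if 270<o[0][0]<345: print(o)
E
```

```text
t 68.67 tcp [ 489.3 -206.5  146.3] jaw 179.21 tilt [-0.0023  0.0003] F [-0.4  0.3 -0.1] w 43.6 j [ -5.  15. -17.  -0. -58.   5.]
(array([305.2, 151. ]), array([699.,  65.]), array([79.3, 24.6]), np.float32(88.1))
(array([304.2, 174.4]), array([635.8,  65. ]), array([80.5, 24.9]), np.float32(89.3))
(array([303.9, 197.9]), array([572.9,  65.9]), array([23.7, 80.2]), np.float32(-88.7))
```

View pics/t23z.png

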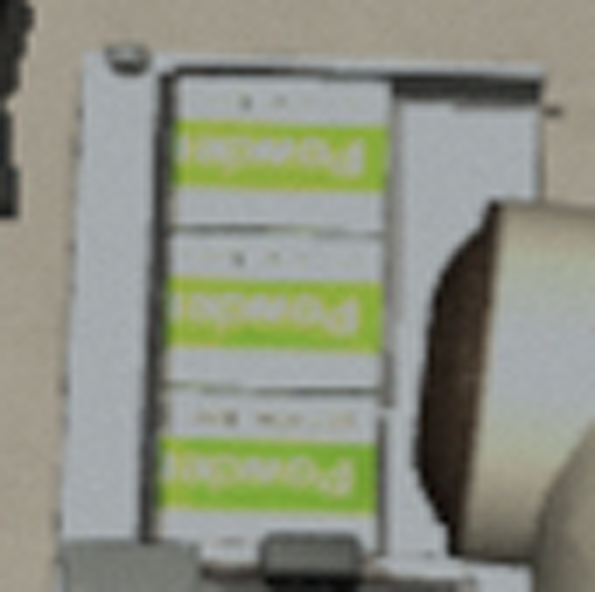

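View pics/s23z.png

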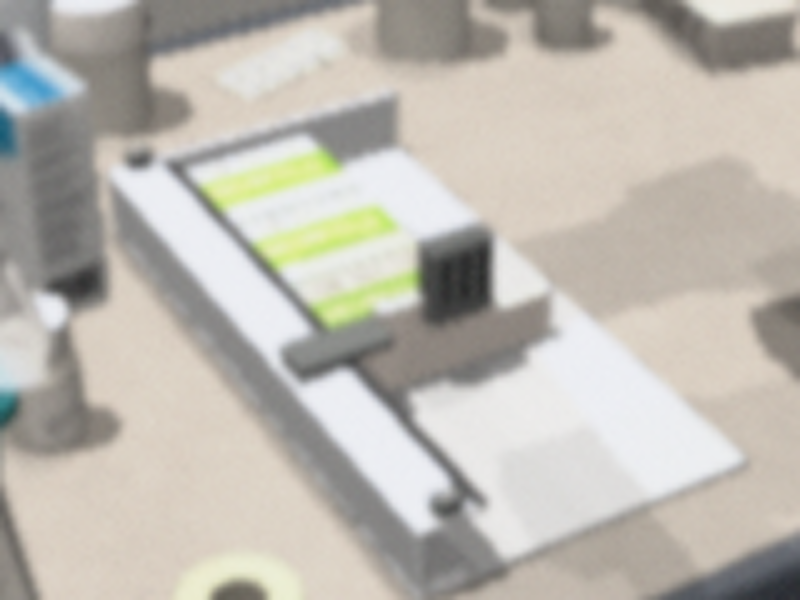

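View pics/w23.png

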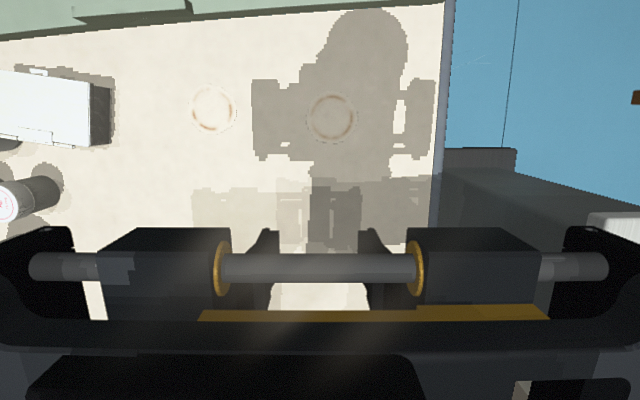

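```bash
python3 - <<'E'
from h import *
t=cap("top","t24")
for o in cartons(t,roi=1,z=.031):
    if 270<o[0][0]<345: print(o)
print(r.finish_job()); st()
E
```

```text
(array([305.3, 151. ]), array([699.4,  64.3]), array([24.8, 76.8]), np.float32(-88.8))
(array([304.2, 174.4]), array([635.8,  65. ]), array([80.5, 24.9]), np.float32(89.3))
(array([303.8, 197.9]), array([572.9,  65.9]), array([23.7, 80.1]), np.float32(-88.7))
the job is handed in; nothing more can be done
None
the job is handed in; nothing more can be done
```

I slid the fence back to its near stop and packed the three cartons on the bench (no fourth was there) in a row from the far closed corner. Each one was pushed home, end and side, before I packed the next. Then I brought the fence up until it touched the last carton, let go and moved the arm clear. The job was handed in at about 69 s.

**Last checks:**
- **Row:** in the top view all three cartons are square to the tray with their ends under the lip. They are spaced 63.6 mm and 62.9 mm apart in the final picture, against 63 mm cartons. Each push onto the wall, end wall or neighbour ended on a firm stop, the lightest last read at about 5 N and the hardest at about 20 N.
- **Fence:** it touched with about 6.5 N at 115 mm of travel, against 116 mm expected. I pressed slightly more before opening the gripper. The contact was felt, not seen, because no camera resolves that gap.
- **Bystanders:** I did not move the bottle or the tape. I never positively found the cups. The two rings on the bench that I had first treated as cups turned out to be stains.

**What disagreed:** the reported tool height was 28 mm too low. My first grasp closed above a carton without moving it. I then measured the offset by touching the bench with the shut fingers and corrected for it. Every later grasp read 63 mm, the carton width.

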